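Charge, close, wedge and time the glaze shaker

TASK

Get the glaze shaker ready to run: put every green mixing bar lying on the bench into the white tub, and press the blue lid down until it snaps under both red clips and sits level on the rim. Then drive the wooden wedge, thin end first, into the gap beside the tub until the tub is locked tight against the rubber-padded cheek opposite, and only then turn the timer dial clockwise to the fifth click from off. Leave the other things on the bench where they are.

Things in the scene. Friction and masses are not known exactly. Their poses are not given: they have to be found in the camera images.
- shaker: Low blue shaker, fixed, 250 mm square, its dark steel platform 50 mm above the bench. Origin on its underside; +x is the direction in which the wedge is driven. The tub stands on the platform between a straight cheek with a sprung black rubber pad (the stop, on the +y side) and a tapered yellow cheek on the -y side. Low rubber blocks (30 mm high) hold the tub along x. Platform from x = -135 to +105 mm.
- stop (a joint): Travel of the sprung rubber pad (m), 0 to 0.006, about 2.5 N per mm; grows as the tub is squeezed against it. Free, its face is at y = +93.4 mm in the shaker's frame; it is 47 mm high.
- gap_mouth (a point): On the platform, at the mouth of the gap: where the yellow cheek's inner face begins, x = -75, y = -87.4, z = 50 mm in the shaker's frame (axes parallel). The face runs from there to y = -63.4 mm at x = +75 mm (taper 0.16), 45 mm high, so the gap between it and the tub narrows towards +x.
- tub: Open white plastic tub, 150 x 150 x 105 mm outside, walls and base 5 mm, standing loose on the platform on slick glides. Origin at the centre of its underside, z up; its axes are parallel to the shaker's. It slides along the shaker's y: it starts 3 to 11 mm short of the pad and touches it when its origin is at y = +18.4 mm in the shaker's frame.
- clip_a_nose (a point): Red sprung clip on the tub's +x side, with a twin on its -x side: round noses of 12 mm radius, 103 mm above the tub's underside and 81 mm from its centre when free. The lid pushes them apart (about 10 N downward in all) and they snap back over its edge.
- lid: Blue lid 146 mm square, lying on the bench plug down: plug 26 mm deep, 135 mm square (its lowest 12 mm only 129), then an 8 mm plate. Origin at the centre of the plug's underside, z up. Laid on the tub it rests on the clips, about 20 mm too high; seated, its origin is 79 mm above the tub's. It fits in any of its four quarter turns.
- lid_grip (a point): Middle of the white bar grip on the lid: 70 mm long along the lid's x, 22 mm wide, from 34 to 70 mm above the lid's origin; this point is 54 mm above it.
- wedge: Waxed wooden wedge 170 mm long, 40 mm high. Origin on its underside at mid length. Thin end (14 mm) at x = +85, thick end (41 mm) at x = -85 mm. Straight face at y = +14 mm, for the tub; sloped face from y = 0 (thin end) to -27 mm (thick end), for the tapered cheek. With axes parallel to the shaker's, on its platform, all play is gone at x = -55, y = -71 mm there; a push of 20 N drives it 10 to 30 mm on and it stays tight.
- wedge_grip (a point): Middle of the wedge's orange grip: a block 34 mm long (wedge x) and 22 mm wide (y), from 40 to 88 mm above the wedge's underside, at wedge x = -67, y = -5; this point is 70 mm above the underside.
- timer (a joint): Timer dial, turns clockwise seen from above, rad. 0 = off, a click (detent) every 0.524 rad (30 degrees), so click 5 is 2.618; ends at click 8 (4.19). It settles into the nearest click when let go and starts at click 0, 1, 2 or 3.
- timer_grip (a point): Point on the dial's axis at the height to grip (67 mm above the bench). The dial carries a black bar grip 60 mm long, 18 mm wide, 30 mm tall (from 53 to 82 mm above the bench), along this point's x axis; the white stripe on its +x half is the pointer.
- timer_box: Grey timer box, fixed to the bench, 120 x 120 x 45 mm, with the dial in the middle of its top. Origin at the centre of its underside. Marks round the dial: red for off, on the box's +x side, then eight black ones clockwise, one for each click.
- bar1: Green hard rubber mixing bar, 75 x 24 x 24 mm, long along its x, lying on the bench; origin at the centre of its underside as built. Two to four such bars are present.
- bar2: Green hard rubber mixing bar, 75 x 24 x 24 mm, long along its x, lying on the bench; origin at the centre of its underside as built. Two to four such bars are present.
- bar3: Green hard rubber mixing bar, 75 x 24 x 24 mm, long along its x, lying on the bench; origin at the centre of its underside as built. Two to four such bars are present.
- bar4: Green hard rubber mixing bar, 75 x 24 x 24 mm, long along its x, lying on the bench; origin at the centre of its underside as built. Two to four such bars are present.
- glaze_red: White jar with a red label, 72 mm wide, 100 mm tall; leave alone.
- glaze_blue: White jar with a blue label, 72 mm wide, 100 mm tall; leave alone.
- flask: Green drinking flask with a black cap, 68 mm wide, 210 mm tall; leave alone.
- bowl: White bowl, 120 mm wide; leave alone.
- mug: Brown clay mug, 80 mm wide, 90 mm tall; leave alone.
- brush: Brush, 200 mm long; leave alone.
- rib: Flat dark wooden rib, 100 x 50 x 8 mm; leave alone.

How it is judged:
On the way, in this order (a step that is already met when the one before it is completed fails the run):
1. all bars are in the tub and the lid is seated level under its clips (x of bar1 in the frame of tub between -0.072 and 0.072 m and y of bar1 in the frame of tub between -0.072 and 0.072 m and z of bar1 in the frame of tub between 0 and 0.085 m and x of bar2 in the frame of tub between -0.072 and 0.072 m and y of bar2 in the frame of tub between -0.072 and 0.072 m and z of bar2 in the frame of tub between 0 and 0.085 m and x of bar3 in the frame of tub between -0.072 and 0.072 m and y of bar3 in the frame of tub between -0.072 and 0.072 m and z of bar3 in the frame of tub between 0 and 0.085 m and x of bar4 in the frame of tub between -0.072 and 0.072 m and y of bar4 in the frame of tub between -0.072 and 0.072 m and z of bar4 in the frame of tub between 0 and 0.085 m and z of lid in the frame of tub between 0.0755 and 0.0825 m and angle between the z axis of lid and the z axis of tub, either way round below 0.04 rad and x of lid in the frame of tub between -0.008 and 0.008 m and y of lid in the frame of tub between -0.008 and 0.008 m), for 0.2 s.
2. the wedge is driven home and the tub is tight against the stop cheek (all of step 1 and y of tub in the frame of shaker above 0.0174 m and angle between tub's own z axis and vertical below 0.04 rad and z of tub in the frame of shaker below 0.054 m and x of wedge in the frame of shaker above -0.06 m and y of wedge in the frame of shaker between -0.085 and -0.058 m and z of wedge in the frame of shaker below 0.056 m and angle between wedge's own z axis and vertical below 0.06 rad and contact force between wedge and tub above 2 N and contact force between wedge and shaker above 2 N), for 0.2 s.
3. the timer stands at the fifth click (value of joint timer between 2.488 and 2.748 rad), for 0.3 s.
At the end, for the whole second after the job is handed in: Every bar is in the tub; lid on the rim within 3 mm, level within 2 degrees; tub upright, within 1 mm of the pad or against it; wedge on the platform, thin end in the gap, its x over -60 mm in the shaker's frame, pressing on tub and cheek with over 2 N; timer at click 5 within 0.13 rad; all at rest (all of step 2 and all of step 3 and velocity of joint timer below 0.05 rad/s and linear speed of each of wedge, tub, lid below 0.01 m/s); the robot touches nothing.
It fails at once if a jar, the flask, bowl, mug, brush or rib is moved by more than 40 mm (distance of any of glaze_red, glaze_blue, flask, bowl, mug, brush, rib from where it was at the start of the episode above 0.04 m).
Of bar1, bar2, bar3, bar4 only 2 to 4 are there at a start; the rules pass over those that are not, and their reading is None.
At some moment in a run one of lid, bar1, bar2, bar3, bar4 may be knocked a few centimetres aside while the robot is not near it.
Once in a run the grip may slacken for a moment while it holds something.
It also fails if it takes over 210 s, if anything falls off the work surface, if the arm or the gripper's body presses on something with over 40 N, if the wrist force passes 120 N, or if a joint passes its speed limit or range.

ROBOT

A 7-joint arm with a two-finger parallel gripper is mounted at the origin on the work surface. World frame = base frame: x ahead of the robot, y to its left, z up, the work surface at z = 0. Lengths are in m, angles in rad, forces in N, time in s.
With the tool pointing down it reaches from about 0.35 to 0.9 m from the base axis. Payload 8.1 kg.
Tool frame: the origin (TCP) lies on the centre line of the jaws, within the pads' length; the fingertips stand 19 mm ahead of it and the grasp point (between the pads) is the TCP; z points along the fingers, y is the direction in which the jaws open and shut (so a half turn about z gives the same grasp; the last joint's range is limited). The gripper opens to 92 mm and grips with 3 to 60 N. Pads are 19 mm wide; open, the fingers measure 130 mm over their backs; the gripper's body (75 mm by 190 mm) begins 47 mm behind the grasp point.
Start: joints at [-0.103, 0.434, 0.025, 1.573, -0.012, 1.134, -0.075], TCP at [0.625, -0, 0.246] pointing down, gripper open.
Joint ranges: [-2.62, 2.62], [-0.44, 2.09], [-1.27, 1.32], [0.08, 2.57], [-1.32, 4.46], [0.12, 2], [-2.74, 2.74]. Speed limits (rad/s): [2.22, 2.22, 3.01, 3.01, 3.14, 3.14, 3.14].

INTERFACE

Orientations are given as a rotation vector (axis times angle).
In Python, from cell import monitor, imaging, workorder, outline_of gives the robot as it stands.
- The arm moves only by the tool move_arm, never from a script. Its argument "series" is a list of rows, each a list of 6 numbers: the shift along the world's x, y, z in cm, then the turn, a rotation vector about the world's x, y, z in degrees. A call has 1 to 8 rows; each row shifts and turns the commanded pose from where the row before left it; what a row does not reach is not made up. A row lasts 1/10 s, in which the tool goes at most 50 mm and 8.59 degrees, less where a joint would pass 70% of its speed; a pose out of reach is approached as far as the arm can. A call with a gripper value outside its range is refused whole. "grip" is the opening, from 0 (shut) to 1 (fully open), set as the call begins (left out, the last holds). The fingers move at their own pace and stop on an object; "force" is the grip in N (left out, the last holds). Time passes only in rows, so rows that do not move let the fingers close. It gives the time, the measured TCP pose, the force and the opening at its end, in the units of the state.
- monitor.observe(): the state, without advancing time (a new reading comes with each control period).
- imaging.get_image(name): name is "scene" or "side" or "wrist"; returns a dict with "color" (420x560x3 uint8, red, green, blue), "fx", "fy", "cx", "cy" (pixels), "dist_coeffs" ([k1, k2, p1, p2, k3] as OpenCV has them; the pictures are not rectified), "rvec" (rotation vector, rad) and "tvec" (3), from world to camera coordinates, as OpenCV has them; the wrist camera has in their place "mount" (4x4, takes a point from camera to tool coordinates, whose origin is the TCP and whose axes are the flange's). Camera axes: x right, y down, z forward; pixel columns grow to the right and rows downward; lengths in m; the calibration is good to about 2 mm. A picture is of the moment at which its call begins: read the wrist's pose just before it. There is no depth.
- workorder.sign_off(): hands the job in, once; it reports no verdict.
Trained networks look in the newest picture that a camera, given by its name, has taken for a name from the list of things; names that differ only in an ending like _2 or _b are one class to them, and where a whole thing is asked for, a point or a joint stands for the part that bears it (a point fixed in the world has none). Each returns a list of dicts, best first, with "p" (0 to 1); they miss things now and then, are a little off and sometimes report something else, mostly with a low value. They report only what shows in the picture. A call takes as long as a camera call.
- outline_of(camera, thing): "mask" (420x560 bool, what is visible of it) and "rect" ([left, top, width, height] in pixels, round what is visible of it).
The state is a dict: "clock": time; "joints": joint angles; "dq": joint speeds; "joint_efforts": joint torques, N m; "position": TCP position; "ee_rot": TCP orientation; "force": force on the tool from outside, world axes, zero at the start; "ft_torque": the same for the moment, N m; "width": opening from 0.0 (shut) to 1.0 (fully open).
Only numpy, scipy, OpenCV 4.12 (cv2) and the standard library are available. Lean on these libraries where they do the work, as an engineer would, in place of code of your own. Each camera call takes 0.05 s, during which the arm holds its last target. There are 200 camera calls.

## Working session

There is one attempt and no reset: what is moved stays moved. The work goes in short steps, Python scripts to look and compute and a tool call to move; the robot and the scene stay as the last step left them, time stands still between calls to the robot, and variables do not carry over. Pictures are saved under pics/ and viewed, about 12 in all and at most 16, crops included, and the job is handed in when it is done.

Besides the shell and the picture viewer there is one more tool, called after "Emit:" by a JSON object that holds its "method" and its "body", one argument or row to a line. move_arm: Moves the arm, as the interface text tells. Its arguments: {"type":"object","properties":{"series":{"type":"array"},"grip":{"type":"number"},"force":{"type":"number"}},"required":["series"]}

```bash
ls; mkdir -p pics
cat > h.py <<'E'
import numpy as np, cv2
from cell import monitor, imaging, workorder, outline_of
R=lambda r: cv2.Rodrigues(np.array(r,float))[0]
def get(name):
    s=monitor.observe(); im=imaging.get_image(name)
    K=np.array([[im['fx'],0,im['cx']],[0,im['fy'],im['cy']],[0,0,1]]); d=np.array(im['dist_coeffs'])
    if 'mount' in im and im['mount'] is not None:
        M=np.array(im['mount']); T=np.eye(4); T[:3,:3]=R(s['ee_rot']); T[:3,3]=s['position']
        C=T@M; Rw=C[:3,:3].T; t=-Rw@C[:3,3]
    else: Rw=R(np.ravel(im['rvec'])); t=np.ravel(im['tvec'])
    return dict(c=im['color'],K=K,d=d,R=Rw,t=t)
def toworld(v,px,z):
    px=np.array(px,float).reshape(-1,1,2); n=cv2.undistortPoints(px,v['K'],v['d'])[:,0]
    r=np.c_[n,np.ones(len(n))]@v['R']; o=-v['R'].T@v['t']
    return o+r*((z-o[2])/r[:,2])[:,None]
def proj(v,P):
    return cv2.projectPoints(np.array(P,float).reshape(-1,3),cv2.Rodrigues(v['R'])[0],v['t'],v['K'],v['d'])[0][:,0]
def save(v,n,s=1.4,im=None): 
    c=v['c'] if im is None else im
    cv2.imwrite('pics/'+n,cv2.resize(c[:,:,::-1].copy(),None,fx=s,fy=s))
E
python3 - <<'E'
from h import *
s=monitor.observe(); print(s)
for n in['scene','side','wrist']:
    v=get(n); save(v,n+'0.png'); print(n,-v['R'].T@v['t'],v['K'][0,0])
    for t in ['shaker','tub','lid','wedge','timer_box','bar1','lid_grip','wedge_grip','timer_grip','glaze_red','flask','bowl','mug','brush','rib']:
        for o in outline_of(n,t)[:6]:
            if o['p']>.3: print(t,round(o['p'],2),o['rect'])
E
```

```text
pics
{'clock': 0.0, 'joints': array([-0.10259472,  0.43523856,  0.02498312,  1.57406688, -0.01159816,
        1.13398063, -0.07509982]), 'dq': array([-2.07992861e-03, -1.88488469e-05, -4.92676808e-04,  6.16571136e-04,
        5.65106354e-04, -7.08229823e-04, -1.14022213e-03]), 'joint_efforts': array([ 3.89017032e-04, -6.67853522e+01,  9.84863900e-01, -3.14464223e+01,
       -6.05165795e-02,  4.27553023e-02,  1.12382318e-04]), 'position': array([ 6.24539147e-01, -6.26761013e-05,  2.44947064e-01]), 'ee_rot': array([-2.22083613e+00, -2.22065177e+00,  1.87495465e-03]), 'force': array([-0.01407847,  0.84381888, -0.08565199]), 'ft_torque': array([ 0.0029062 ,  0.02983178, -0.03396278]), 'width': 0.996746473169759}
scene [ 1.02895629 -0.36490086  1.27839312] 399.898933498087
shaker 0.65 [253.7, 210.3, 99.1, 68.9]
tub 0.64 [275.0, 187.7, 64.4, 60.2]
tub 0.55 [180.6, 325.6, 38.5, 37.1]
lid 0.96 [215.7, 260.2, 62.0, 61.4]
wedge 0.63 [378.5, 136.9, 29.9, 42.5]
wedge 0.61 [196.7, 227.5, 39.4, 38.7]
timer_box 0.55 [273.8, 187.4, 63.8, 63.7]
bar1 0.69 [329.6, 178.2, 17.0, 11.8]
bar1 0.56 [355.4, 1
[... 1190 characters left out ...]
161.6, 17.9, 15.5]
timer_grip 0.38 [178.8, 220.6, 124.3, 71.8]
glaze_red 0.62 [262.8, 178.7, 47.6, 36.2]
bowl 0.95 [282.6, 148.2, 35.8, 22.2]
mug 0.73 [237.2, 336.2, 43.6, 62.3]
brush 0.72 [387.0, 190.7, 47.4, 25.0]
brush 0.31 [215.9, 169.9, 26.2, 28.8]
rib 0.96 [299.3, 305.7, 43.2, 22.4]
wrist [0.62339065 0.06984108 0.38335807] 366.38307728436536
shaker 0.74 [131.2, 0.0, 256.8, 237.3]
shaker 0.55 [101.6, 272.8, 49.8, 87.6]
tub 0.86 [58.0, 0.1, 272.9, 217.2]
tub 0.68 [131.7, 0.0, 258.3, 236.1]
lid 0.96 [224.8, 320.4, 134.6, 39.8]
wedge 0.65 [101.2, 272.0, 49.9, 88.1]
lid_grip 0.84 [222.0, 321.0, 135.4, 40.2]
wedge_grip 0.59 [100.0, 273.6, 51.2, 86.9]
glaze_red 0.76 [410.6, 249.0, 58.9, 35.4]
```

Run:
```python
import cv2
a=cv2.imread('pics/scene0.png');a=a[130:530,130:600];cv2.imwrite('pics/sceneC.png',cv2.resize(a,None,fx=1.5,fy=1.5,interpolation=cv2.INTER_CUBIC))
```

```text
(no output)
```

View pics/sceneC.png

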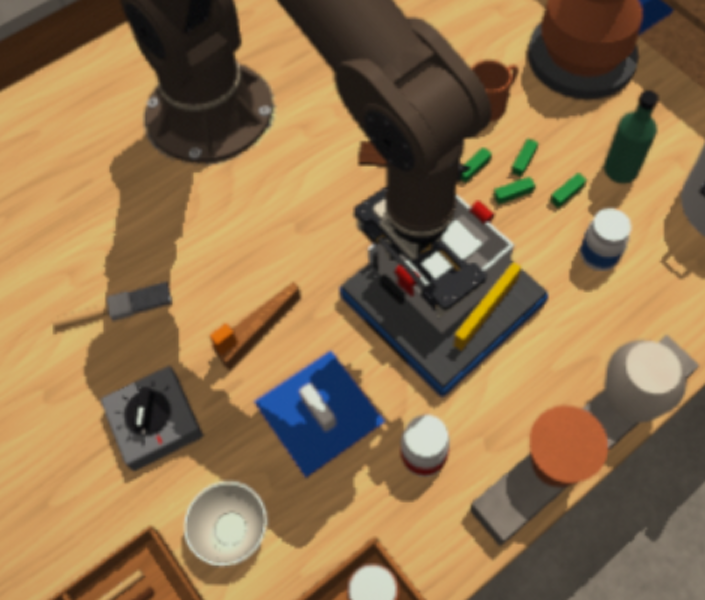

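View pics/side0.png

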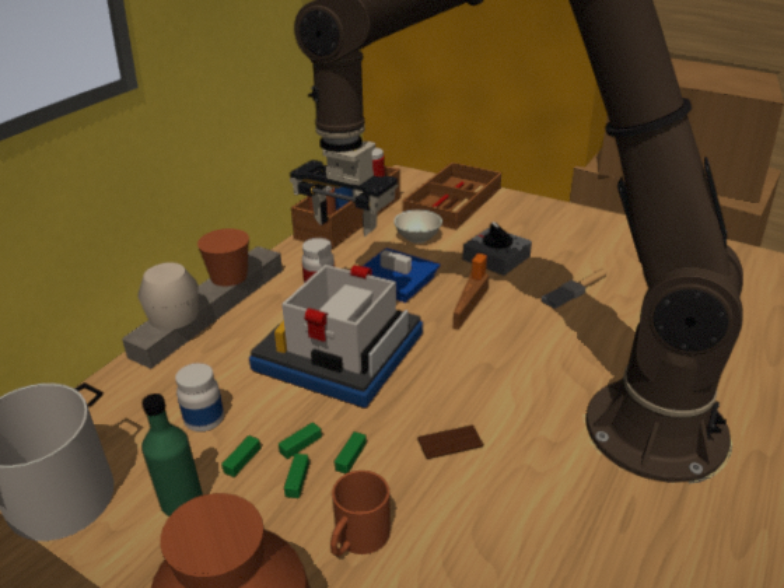

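Run:
```python
from h import *
def blobs(v,lo,hi,z,amin=30):
    h=cv2.cvtColor(v['c'],cv2.COLOR_RGB2HSV); m=cv2.inRange(h,np.array(lo),np.array(hi))
    n,l,st,ce=cv2.connectedComponentsWithStats(m)
    for i in range(1,n):
        if st[i,4]>=amin:
            ys,xs=np.where(l==i); w=toworld(v,np.c_[xs,ys],z)[:,:2]
            r=cv2.minAreaRect((w*1000).astype(np.float32)); 
            print(st[i,:5],'world mm',np.round(w.mean(0)*1000),'rect',[np.round(q) for q in r])
for n in['scene','side']:
    v=get(n); print(n,'green');blobs(v,(50,120,40),(75,255,255),.018)
    print('blue lid');blobs(v,(100,150,60),(125,255,255),.034,150)
    print('orange');blobs(v,(5,200,150),(14,255,255),.07,15)
    print('yellow');blobs(v,(18,200,120),(32,255,255),.095,30)
    print('red');blobs(v,(174,150,90),(180,255,255),.153,15);blobs(v,(0,180,110),(3,255,255),.153,15)
v=get('wrist');save(v,'wrist1.png')
```

```text
scene green
[382 146  21  33 284] world mm [585. 557.] rect [array([580., 566.]), array([ 56., 174.]), np.float64(25.0)]
[337 160  12  16  95] world mm [475. 389.] rect [array([476., 389.]), array([21., 82.]), np.float64(25.0)]
[312 164  14  15  99] world mm [429. 307.] rect [array([429., 305.]), array([23., 79.]), np.float64(10.0)]
[356 176  16  15 109] world mm [577. 400.] rect [array([577., 401.]), array([24., 79.]), np.float64(3.0)]
[329 178  18  11 123] world mm [517. 324.] rect [array([516., 324.]), array([76., 29.]), np.float64(76.0)]
blue lid
[ 470   77   73   55 1939] world mm [ 689. 1192.] rect [array([ 687., 1195.]), array([257., 220.]), np.float64(0.0)]
[256 231  97  49 222] world mm [673.  34.] rect [array([664.,  28.]), array([333., 169.]), np.float64(49.0)]
[ 215  261   60   58 1614] world mm [ 634. -199.] rect [array([ 632., -197.]), array([141., 141.]), np.float64(88.0)]
orange
[193 247  11  10  49] world mm [ 445. -246.] rect [array([ 445., -245.]), array([19., 31.]), np.float64(2.0)]
yellow
[310 218  31  37 231] world mm [674. 106.] rect [array([673., 109.]), array
[... 1427 characters left out ...]
ray([253., 263.]), np.float64(6.0)]
[132 291  21  13 175] world mm [682. 383.] rect [array([682., 384.]), array([48., 39.]), np.float64(41.0)]
orange
[339 182   7   5  26] world mm [ 466. -277.] rect [array([ 466., -277.]), array([16., 28.]), np.float64(11.0)]
yellow
[197 231   6   8  33] world mm [660. 178.] rect [array([662., 177.]), array([13., 31.]), np.float64(38.0)]
red
[310 139  10   8  20] world mm [ 596. -344.] rect [array([ 595., -344.]), array([ 7., 61.]), np.float64(0.0)]
[251 190  12   7  58] world mm [591.  12.] rect [array([591.,  11.]), array([33., 25.]), np.float64(1.0)]
[218 221  14   8  75] world mm [580. 175.] rect [array([580., 175.]), array([33., 24.]), np.float64(7.0)]
```

View pics/wrist1.png

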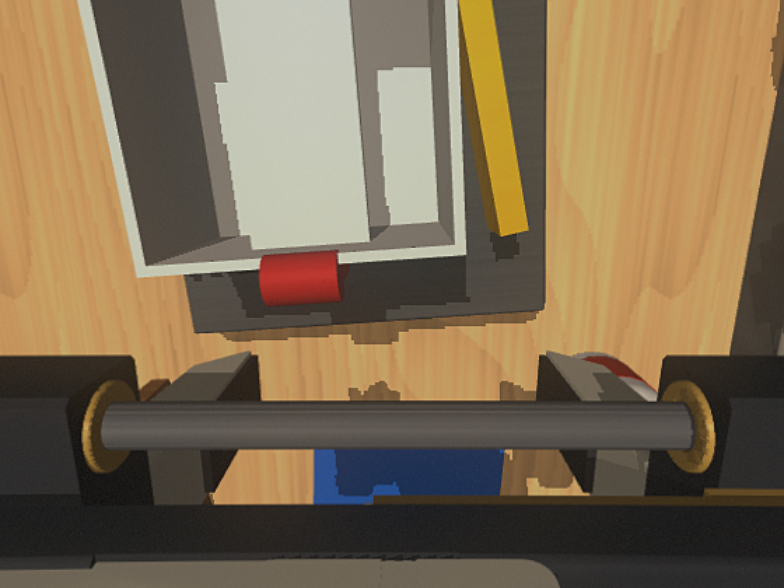

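Emit:
{"method": "move_arm", "body": {
  "series": [
    [-1.6, 3.6, 0.3, 0, 0, 0],
    [-1.6, 3.6, 0, 0, 0, 0],
    [-1.6, 3.6, 0, 0, 0, 0],
    [-1.6, 3.6, 0, 0, 0, 0],
    [-1.6, 3.6, 0, 0, 0, 0],
    [-1.6, 3.6, 0, 0, 0, 0],
    [-1.6, 3.6, 0, 0, 0, 0],
    [0, 0, 0, 0, 0, 0]
  ]
}}

```text
clock: 3.35
position: [0.5097, 0.2586, 0.2489]
ee_rot: [-2.209, -2.229, -0.002]
force: [0.4, -0.4, 0.4]
width: 0.994
```

```bash
cat >> h.py <<'E'
def blobs(v,lo,hi,z,amin=30,roi=None):
    h=cv2.cvtColor(v['c'],cv2.COLOR_RGB2HSV); m=cv2.inRange(h,np.array(lo),np.array(hi))
    n,l,st,ce=cv2.connectedComponentsWithStats(m)
    for i in range(1,n):
        if st[i,4]>=amin:
            ys,xs=np.where(l==i); w=toworld(v,np.c_[xs,ys],z)[:,:2]
            if roi is not None and (abs(w.mean(0)-roi[:2])>roi[2]).any(): continue
            r=cv2.minAreaRect((w*1000).astype(np.float32)); a=r[2] if r[1][0]>r[1][1] else r[2]+90
            print(st[i,:5],'mean',np.round(w.mean(0)*1000),'rect c',np.round(r[0]),'size',np.round(r[1]),'long axis deg',round(a))
E
python3 - <<'E'
from h import *
s=monitor.observe();print(s['position'],s['clock'])
v=get('wrist');save(v,'wrist2.png')
blobs(v,(50,120,40),(75,255,255),.022,200)
v=get('side')
for t in['mug','flask','glaze_blue','rib']:
    for o in outline_of('side',t)[:2]:
        l,tp,w,h=o['rect']; print(t,o['p'],toworld(v,[[l+w/2,tp+h-w*.25]],0))
E
```

```text
[0.50973286 0.25858225 0.24891001] 3.35
[ 218    1   54   90 2072] mean [471. 392.] rect c [471. 392.] size [23. 73.] long axis deg 113
[ 345    0   26   77 1948] mean [573. 400.] rect c [573. 399.] size [23. 64.] long axis deg 93
[ 268   80   43   81 1864] mean [512. 328.] rect c [512. 327.] size [73. 23.] long axis deg 74
[ 182  100   35   79 1748] mean [425. 309.] rect c [425. 308.] size [22. 73.] long axis deg 97
mug 0.76 [[0.32029723 0.44801352 0.        ]]
flask 0.6 [[0.61575388 0.52939912 0.        ]]
flask 0.58 [[0.58145257 0.11620785 0.        ]]
glaze_blue 0.66 [[0.71012574 0.36520844 0.        ]]
glaze_blue 0.6 [[0.50616853 0.33503139 0.        ]]
```

View pics/wrist2.png

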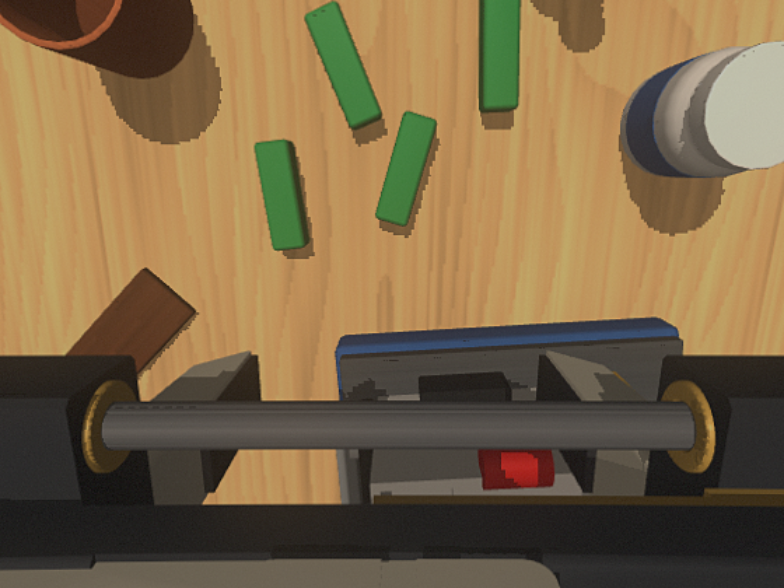

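Emit:
{"method": "move_arm", "body": {
  "series": [
    [-2.8, 1.6, 0, 0, 0, 3.5],
    [-2.8, 1.6, 0, 0, 0, 3.5],
    [-2.9, 1.7, -3.7, 0, 0, 0],
    [0, 0, -5, 0, 0, 0],
    [0, 0, -5, 0, 0, 0],
    [0, 0, -4.5, 0, 0, 0],
    [0, 0, -3, 0, 0, 0],
    [0, 0, -1.4, 0, 0, 0]
  ],
  "grip": 0.5
}}

```text
clock: 4.45
position: [0.4274, 0.2988, 0.0198]
ee_rot: [-2.084, -2.351, 0.006]
force: [0.3, 0.0, 0.1]
width: 0.5
```

Emit:
{"method": "move_arm", "body": {
  "series": [
    [0, 0, 0, 0, 0, 0]
  ]
}}

```text
clock: 4.55
position: [0.4279, 0.2992, 0.0209]
ee_rot: [2.084, 2.351, -0.005]
force: [-0.4, -0.2, -0.1]
width: 0.5
```

Emit:
{"method": "move_arm", "body": {
  "series": [
    [0, 0, 0, 0, 0, 0],
    [0, 0, 0, 0, 0, 0],
    [0, 0, 0, 0, 0, 0],
    [0, 0, 0, 0, 0, 0],
    [0, 0, 4, 0, 0, 0],
    [0, 0, 5, 0, 0, 0],
    [0, 0, 5, 0, 0, 0],
    [0, 0, 5, 0, 0, 0]
  ],
  "grip": 0,
  "force": 35
}}

```text
clock: 5.35
position: [0.4276, 0.3006, 0.215]
ee_rot: [-2.082, -2.353, -0.0]
force: [1.5, 1.0, -1.4]
width: 0.26
```

Run:
```python
from h import *
s=monitor.observe();print(s['position'],s['clock'],s['width'])
v=get('side'); save(v,'x.png')
# tub pose from first wrist picture is gone; use scene/side reds at z
blobs(v,(174,150,90),(180,255,255),.158,15,(.58,.1,.15));blobs(v,(0,180,110),(3,255,255),.158,15,(.58,.1,.15))
v=get('scene')
blobs(v,(174,150,90),(180,255,255),.158,15,(.58,.1,.15));blobs(v,(0,180,110),(3,255,255),.158,15,(.58,.1,.15))
blobs(v,(18,200,120),(32,255,255),.095,30,(.68,.1,.15))
h=cv2.cvtColor(v['c'],cv2.COLOR_RGB2HSV)
```

```text
[0.42759414 0.3006331  0.21497588] 5.35 0.2595699205001922
[318 189   9   8  37] mean [570. 181.] rect c [570. 181.] size [30. 15.] long axis deg 6
[282 218  10   9  47] mean [580.  20.] rect c [580.  19.] size [31. 14.] long axis deg 2
[310 218  31  37 225] mean [674. 106.] rect c [673. 109.] size [ 18. 159.] long axis deg 103
```

Emit:
{"method": "move_arm", "body": {
  "series": [
    [1, -2, 0, 0, 0, -1.5],
    [2, -3.4, 0, 0, 0, -1.5],
    [2, -3.4, 0, 0, 0, 0],
    [2, -3.4, 0, 0, 0, 0],
    [2, -3.4, 0, 0, 0, 0],
    [2, -3.4, 0, 0, 0, 0],
    [0.8, -1.4, 0, 0, 0, 0],
    [0, 0, 0, 0, 0, 0]
  ]
}}

```text
clock: 6.25
position: [0.547, 0.0935, 0.2124]
ee_rot: [2.148, 2.291, -0.001]
force: [-0.4, 0.2, -1.6]
width: 0.26
```

Run:
```python
from h import *
s=monitor.observe();print(s['position'],s['clock'],s['width'],s['ee_rot'])
im=imaging.get_image('wrist');M=np.array(im['mount']);print(M)
T=np.eye(4);T[:3,:3]=R([-2.2208,-2.2207,.0019]);T[:3,3]=[.6245,0,.245];C=T@M
v=dict(K=np.array([[im['fx'],0,im['cx']],[0,im['fy'],im['cy']],[0,0,1]]),d=np.array(im['dist_coeffs']),R=C[:3,:3].T,t=-C[:3,:3].T@C[:3,3])
w=toworld(v,np.array([[137,275],[466,256]])/1.4,.155);print(w)
d=w[1]-w[0];u=d/np.linalg.norm(d);n=np.array([-u[1],u[0],0]);print('yaw',np.degrees(np.arctan2(u[1],u[0])),np.linalg.norm(d),'centre',w.mean(0)+n*.075)
print('gap mouth yellow corner',toworld(v,np.array([[500,236],[527,231]])/1.4,.095))
print('nose a', toworld(v,np.array([[300,280]])/1.4,.163))
print('platform corners',toworld(v,np.array([[195,332],[545,306]])/1.4,.05))
```

```text
[0.54698347 0.0934517  0.21244669] 6.25 0.2602444378378602 [ 2.14776653e+00  2.29114756e+00 -1.47227829e-03]
[[ 3.99715430e-04 -9.66090966e-01 -2.58201636e-01  6.99578719e-02]
 [ 9.99999614e-01  1.84205781e-04  8.58847132e-04 -1.55561540e-03]
 [-7.82162222e-04 -2.58201880e-01  9.66090667e-01 -1.37620724e-01]
 [ 0.00000000e+00  0.00000000e+00  0.00000000e+00  1.00000000e+00]]
[[0.50546896 0.02217252 0.155     ]
 [0.65344835 0.03100088 0.155     ]]
yaw 3.414187046768005 0.14824250655319218 centre [0.57499214 0.10145358 0.155     ]
gap mouth yellow corner [[0.68005383 0.03203167 0.095     ]
 [0.6949477  0.03480794 0.095     ]]
nose a [[0.58010976 0.02171946 0.163     ]]
platform corners [[ 0.48503993 -0.03931929  0.05      ]
 [ 0.72152549 -0.02088235  0.05      ]]
```

Emit:
{"method": "move_arm", "body": {
  "series": [
    [-0.4, 0.7, -3, 0, 0, 0],
    [0, 0, -3, 0, 0, 0],
    [0, 0, -2.4, 0, 0, 0],
    [0, 0, 0, 0, 0, 0]
  ]
}}

```text
clock: 6.7
position: [0.539, 0.1052, 0.1259]
ee_rot: [-2.137, -2.297, 0.007]
force: [-0.8, -0.3, -0.6]
width: 0.258
```

Emit:
{"method": "move_arm", "body": {
  "series": [
    [0, 0, 0, 0, 0, 0],
    [0, 0, 0, 0, 0, 0],
    [0, 0, 0, 0, 0, 0],
    [0, 0, 5, 0, 0, 0],
    [0, 0, 5, 0, 0, 0],
    [0, 0, 0, 0, 0, 0]
  ],
  "grip": 0.42
}}

```text
clock: 7.3
position: [0.5458, 0.105, 0.2365]
ee_rot: [2.139, 2.292, 0.017]
force: [1.3, 0.2, -0.4]
width: 0.422
```

Run:
```python
from h import *
for n in ['side','scene']:
    v=get(n);print(n);blobs(v,(50,120,40),(75,255,255),.022,20,(.55,.35,.16))
    blobs(v,(50,120,40),(75,255,255),.08,10,(.58,.1,.12))
```

```text
side
[199 302  30  53 711] mean [490. 364.] rect c [497. 368.] size [ 61. 160.] long axis deg 111
[159 312  27  28 369] mean [570. 409.] rect c [570. 408.] size [33. 84.] long axis deg 91
[126 325   9   9  38] mean [644. 468.] rect c [645. 467.] size [18. 26.] long axis deg 134
[108 327   9  10  32] mean [675. 494.] rect c [674. 496.] size [16. 34.] long axis deg 146
[120 338   8   8  24] mean [630. 503.] rect c [632. 503.] size [15. 21.] long axis deg 142
scene
[337 160  12  16  93] mean [477. 387.] rect c [477. 386.] size [21. 82.] long axis deg 115
[356 176  16  15 110] mean [579. 397.] rect c [579. 398.] size [24. 81.] long axis deg 93
[332 178  15  11  99] mean [520. 328.] rect c [519. 326.] size [68. 29.] long axis deg 76
```

Emit:
{"method": "move_arm", "body": {
  "series": [
    [0, 2, 0, 0, 0, 0],
    [-0.9, 5, 0, 0, 0, -6.5],
    [-0.9, 5, 0, 0, 0, -6.5],
    [-0.9, 5, 0, 0, 0, -6.5],
    [-0.7, 5, 0, 0, 0, 0],
    [0, 0, -3, 0, 0, 0],
    [0, 0, -4, 0, 0, 0],
    [0, 0, 0, 0, 0, 0]
  ],
  "grip": 0.5
}}

```text
clock: 8.2
position: [0.5049, 0.319, 0.1531]
ee_rot: [2.5, 1.903, -0.017]
force: [-0.3, -1.0, 0.6]
width: 0.499
```

Emit:
{"method": "move_arm", "body": {
  "series": [
    [0.8, 0.8, -1, 0, 0, 0],
    [0, 0, -4, 0, 0, 0],
    [0, 0, -4, 0, 0, 0],
    [0, 0, -3, 0, 0, 0],
    [0, 0, -1.2, 0, 0, 0],
    [0, 0, 0, 0, 0, 0]
  ]
}}

```text
clock: 8.8
position: [0.5167, 0.3289, 0.0262]
ee_rot: [2.501, 1.901, -0.002]
force: [-0.7, -0.3, 0.3]
width: 0.5
```

Emit:
{"method": "move_arm", "body": {
  "series": [
    [0, 0, 0, 0, 0, 0],
    [0, 0, 0, 0, 0, 0],
    [0, 0, 0, 0, 0, 0],
    [0, 0, 0, 0, 0, 0],
    [0, 0, 4, 0, 0, 0],
    [0, 0, 5, 0, 0, 0],
    [0, 0, 5, 0, 0, 0],
    [0, 0, 5, 0, 0, 0]
  ],
  "grip": 0
}}

```text
clock: 9.6
position: [0.5162, 0.3288, 0.2192]
ee_rot: [2.501, 1.901, 0.001]
force: [1.1, 0.4, -1.8]
width: 0.26
```

Emit:
{"method": "move_arm", "body": {
  "series": [
    [1.2, -2, 0.5, 0, 0, 6.5],
    [1.6, -4, 0, 0, 0, 6.5],
    [1.6, -4, 0, 0, 0, 6.5],
    [1.6, -4, 0, 0, 0, 0],
    [1.6, -4, 0, 0, 0, 0],
    [1.2, -4, 0, 0, 0, 0],
    [0, 0, 0, 0, 0, 0]
  ]
}}

```text
clock: 10.3
position: [0.6064, 0.1005, 0.2221]
ee_rot: [2.151, 2.284, -0.003]
force: [0.0, -1.4, -1.1]
width: 0.257
```

Emit:
{"method": "move_arm", "body": {
  "series": [
    [-0.4, 0, -3, 0, 0, 0],
    [0, 0, -4, 0, 0, 0],
    [0, 0, -2.5, 0, 0, 0],
    [0, 0, 0, 0, 0, 0]
  ]
}}

```text
clock: 10.7
position: [0.5979, 0.1086, 0.1236]
ee_rot: [-2.14, -2.295, 0.008]
force: [-0.9, 0.9, -1.2]
width: 0.255
```

Emit:
{"method": "move_arm", "body": {
  "series": [
    [0, 0, 0, 0, 0, 0],
    [0, 0, 0, 0, 0, 0],
    [0, 0, 0, 0, 0, 0],
    [0, 0, 5, 0, 0, 0],
    [0, 0, 5, 0, 0, 0],
    [0, 0, 0, 0, 0, 0]
  ],
  "grip": 0.38
}}

```text
clock: 11.3
position: [0.6045, 0.1101, 0.2354]
ee_rot: [2.138, 2.292, 0.018]
force: [1.0, -0.2, 0.2]
width: 0.377
```

Run:
```python
from h import *
for n in ['side','scene']:
    v=get(n);print(n);blobs(v,(50,120,40),(75,255,255),.022,50,(.55,.35,.16))
v=get('wrist'); save(v,'wrist3.png')
blobs(v,(50,120,40),(75,255,255),.08,50)
```

```text
side
[159 312  27  28 371] mean [570. 409.] rect c [571. 408.] size [34. 84.] long axis deg 93
[109 325  27  24 129] mean [641. 487.] rect c [637. 485.] size [47. 70.] long axis deg 173
[203 325  17  30 336] mean [468. 398.] rect c [468. 397.] size [26. 86.] long axis deg 113
scene
[337 160  12  16  94] mean [477. 386.] rect c [477. 386.] size [21. 82.] long axis deg 115
[356 176  16  15 109] mean [579. 398.] rect c [579. 399.] size [24. 78.] long axis deg 93
[291 177   8  77 470] mean [610. 104.] rect c [610. 104.] size [ 6. 64.] long axis deg 94
```

Emit:
{"method": "move_arm", "body": {
  "series": [
    [-1.0, 2.0, 0, 0, 0, 6.4],
    [-1.8, 3.9, 0, 0, 0, 6.4],
    [-1.8, 3.9, 0, 0, 0, 6.4],
    [-1.8, 3.9, 0, 0, 0, 0],
    [-1.8, 3.9, 0, 0, 0, 0],
    [-1.8, 3.9, 0, 0, 0, 0],
    [-1.8, 3.9, 0, 0, 0, 0],
    [-1.2, 2.9, 0, 0, 0, 0]
  ],
  "grip": 0.5
}}

```text
clock: 12.25
position: [0.4678, 0.3946, 0.2256]
ee_rot: [-1.725, -2.624, 0.003]
force: [0.8, -0.0, 0.8]
width: 0.497
```

Emit:
{"method": "move_arm", "body": {
  "series": [
    [0, 0, -4, 0, 0, 0],
    [0, 0, -4, 0, 0, 0],
    [0, 0, 0, 0, 0, 0]
  ]
}}

```text
clock: 12.55
position: [0.4673, 0.3892, 0.1408]
ee_rot: [-1.727, -2.621, 0.017]
force: [-0.9, -0.5, -0.1]
width: 0.497
```

Emit:
{"method": "move_arm", "body": {
  "series": [
    [0.3, 0.3, -4, 0, 0, 0],
    [0, 0, -4, 0, 0, 0],
    [0, 0, -3, 0, 0, 0],
    [0, 0, -1, 0, 0, 0],
    [0, 0, 0, 0, 0, 0],
    [0, 0, 0, 0, 0, 0]
  ]
}}

```text
clock: 13.15
position: [0.4745, 0.3959, 0.0285]
ee_rot: [1.73, 2.622, 0.003]
force: [0.5, 0.7, -0.3]
width: 0.499
```

Emit:
{"method": "move_arm", "body": {
  "series": [
    [0, 0, 0, 0, 0, 0],
    [0, 0, 0, 0, 0, 0],
    [0, 0, 0, 0, 0, 0],
    [0, 0, 0, 0, 0, 0],
    [0, 0, 4, 0, 0, 0],
    [0, 0, 5, 0, 0, 0],
    [0, 0, 5, 0, 0, 0],
    [0, 0, 5, 0, 0, 0]
  ],
  "grip": 0
}}

```text
clock: 13.95
position: [0.4732, 0.3948, 0.2188]
ee_rot: [-1.729, -2.623, 0.0]
force: [0.8, 0.6, -0.7]
width: 0.259
```

Emit:
{"method": "move_arm", "body": {
  "series": [
    [1.0, -2, 0.5, 0, 0, -6.4],
    [1.6, -4.4, 0, 0, 0, -6.4],
    [1.6, -4.4, 0, 0, 0, -6.4],
    [1.6, -4.4, 0, 0, 0, 0],
    [1.6, -4.4, 0, 0, 0, 0],
    [1.6, -4.4, 0, 0, 0, 0],
    [1.3, -4.4, 0, 0, 0, 0],
    [0, 0, 0, 0, 0, 0]
  ]
}}

```text
clock: 14.75
position: [0.5784, 0.1022, 0.2218]
ee_rot: [2.152, 2.283, -0.004]
force: [-0.9, -0.2, -1.5]
width: 0.26
```

Emit:
{"method": "move_arm", "body": {
  "series": [
    [-0.2, 0, -3, 0, 0, 0],
    [0, 0, -4, 0, 0, 0],
    [0, 0, -2.5, 0, 0, 0],
    [0, 0, 0, 0, 0, 0]
  ]
}}

```text
clock: 15.15
position: [0.5719, 0.1106, 0.1234]
ee_rot: [-2.14, -2.295, 0.009]
force: [0.3, 0.2, -0.8]
width: 0.253
```

Emit:
{"method": "move_arm", "body": {
  "series": [
    [0, 0, 0, 0, 0, 0],
    [0, 0, 0, 0, 0, 0],
    [0, 0, 0, 0, 0, 0],
    [0, 0, 5, 0, 0, 0],
    [0, 0, 5, 0, 0, 0],
    [0, 0, 0, 0, 0, 0]
  ],
  "grip": 0.42
}}

```text
clock: 15.75
position: [0.5784, 0.1122, 0.2351]
ee_rot: [2.138, 2.292, 0.018]
force: [0.8, 0.2, -0.4]
width: 0.413
```

Run:
```python
from h import *
for n in ['side','scene']:
    v=get(n);print(n);blobs(v,(50,120,40),(75,255,255),.022,50,(.55,.35,.16))
    for o in outline_of(n,'glaze_blue')[:1]:
        l,tp,w,h=o['rect']; print(o['p'],o['rect'],toworld(v,[[l+w/2,tp+h-w*.3]],0),toworld(v,[[l+w/2,tp+w/2]],.1))
```

```text
side
[159 312  27  28 369] mean [570. 409.] rect c [570. 408.] size [33. 84.] long axis deg 93
[106 328  32  29 205] mean [633. 500.] rect c [633. 502.] size [ 56. 105.] long axis deg 148
0.27 [262.2, 177.8, 49.8, 38.2] [[ 0.62078176 -0.20614665  0.        ]] [[ 0.53719162 -0.05837255  0.1       ]]
scene
[356 176  16  15 112] mean [579. 397.] rect c [578. 397.] size [25. 82.] long axis deg 97
0.7 [370.9, 192.0, 19.7, 28.7] [[0.71198469 0.3619431  0.        ]] [[0.70131915 0.34216934 0.1       ]]
```

Emit:
{"method": "move_arm", "body": {
  "series": [
    [0, 2, 0, 0, 0, 0],
    [-0.1, 4.2, 0, 0, 0, 0],
    [-0.2, 4.2, 0, 0, 0, 0],
    [-0.2, 4.2, 0, 0, 0, 0],
    [-0.2, 4.2, 0, 0, 0, 0],
    [-0.2, 4.2, 0, 0, 0, 0],
    [-0.1, 4.2, 0, 0, 0, 0],
    [-0.1, 2.6, 0, 0, 0, 0]
  ],
  "grip": 0.6
}}

```text
clock: 16.75
position: [0.5615, 0.4127, 0.2249]
ee_rot: [-2.138, -2.299, 0.003]
force: [0.3, 0.4, 0.0]
width: 0.6
```

Emit:
{"method": "move_arm", "body": {
  "series": [
    [0, 0, -3, 0, 0, 0],
    [0, 0, -4, 0, 0, 0],
    [0, 0, 0, 0, 0, 0]
  ]
}}

```text
clock: 17.05
position: [0.5601, 0.4065, 0.1497]
ee_rot: [-2.141, -2.297, 0.019]
force: [-0.1, -0.4, -1.2]
width: 0.602
```

Run:
```python
from h import *
print(monitor.observe()['position'])
v=get('wrist');save(v,'wrist4.png',1.2);blobs(v,(50,120,40),(75,255,255),.022,200)
```

```text
[0.56005561 0.40649422 0.14972595]
[ 289  166   34   99 2919] mean [573. 406.] rect c [573. 405.] size [23. 76.] long axis deg 93
```

View pics/wrist4.png

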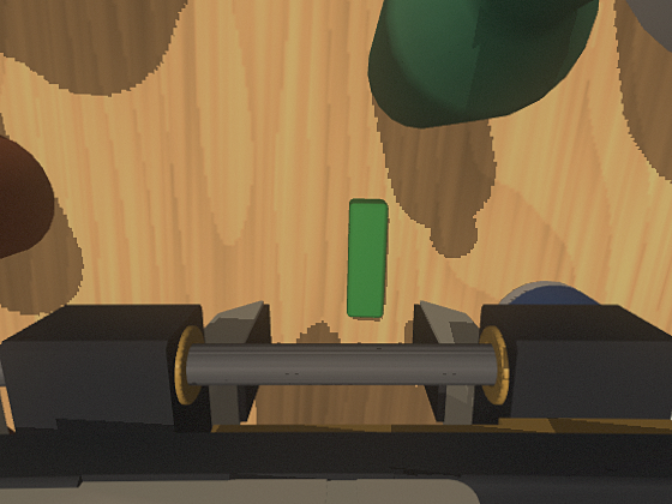

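Emit:
{"method": "move_arm", "body": {
  "series": [
    [0.3, 0, -4, 0, 0, 0],
    [0, 0, -4, 0, 0, 0],
    [0, 0, -3, 0, 0, 0],
    [0, 0, -2, 0, 0, 0],
    [0, 0, 0, 0, 0, 0],
    [0, 0, 0, 0, 0, 0]
  ]
}}

```text
clock: 17.7
position: [0.5675, 0.4096, 0.0285]
ee_rot: [2.143, 2.297, 0.003]
force: [0.5, -0.6, 0.0]
width: 0.6
```

Emit:
{"method": "move_arm", "body": {
  "series": [
    [0, 0, 0, 0, 0, 0],
    [0, 0, 0, 0, 0, 0],
    [0, 0, 0, 0, 0, 0],
    [0, 0, 0, 0, 0, 0],
    [0, 0, 4, 0, 0, 0],
    [0, 0, 5, 0, 0, 0],
    [0, 0, 5, 0, 0, 0],
    [0, 0, 5, 0, 0, 0]
  ],
  "grip": 0
}}

```text
clock: 18.5
position: [0.566, 0.4088, 0.2187]
ee_rot: [-2.142, -2.298, 0.001]
force: [0.5, 1.0, -1.6]
width: 0.254
```

Emit:
{"method": "move_arm", "body": {
  "series": [
    [0, -2, 0.5, 0, 0, 0],
    [0.3, -4.4, 0, 0, 0, 0],
    [0.3, -4.4, 0, 0, 0, 0],
    [0.2, -4.4, 0, 0, 0, 0],
    [0, -4.4, 0, 0, 0, 0],
    [0, -4.4, 0, 0, 0, 0],
    [0, -4.4, 0, 0, 0, 0],
    [0, -2.2, 0, 0, 0, 0]
  ]
}}

```text
clock: 19.3
position: [0.574, 0.0976, 0.2215]
ee_rot: [2.147, 2.292, -0.003]
force: [0.2, 0.3, -0.5]
width: 0.25
```

Emit:
{"method": "move_arm", "body": {
  "series": [
    [0, 0, 0, 0, 0, 0],
    [0, 0, 0, 0, 0, 0]
  ]
}}

```text
clock: 19.5
position: [0.5742, 0.1028, 0.2215]
ee_rot: [-2.144, -2.296, 0.0]
force: [0.2, 0.7, -0.1]
width: 0.253
```

Emit:
{"method": "move_arm", "body": {
  "series": [
    [-1.3, 0, -3, 0, 0, 0],
    [0, 0, -4, 0, 0, 0],
    [0, 0, -2.5, 0, 0, 0],
    [0, 0, 0, 0, 0, 0],
    [0, 0, 0, 0, 0, 0]
  ]
}}

```text
clock: 20.0
position: [0.5614, 0.1045, 0.127]
ee_rot: [-2.14, -2.299, 0.0]
force: [0.8, 0.5, -0.2]
width: 0.254
```

Emit:
{"method": "move_arm", "body": {
  "series": [
    [0, 0, 0, 0, 0, 0],
    [0, 0, 0, 0, 0, 0],
    [0, 0, 0, 0, 0, 0],
    [0, 0, 4, 0, 0, 0],
    [0, -3, 5, 0, 0, 0],
    [0, -4, 5, 0, 0, 0],
    [0, -4, 0, 0, 0, 0],
    [0, 0, 0, 0, 0, 0]
  ],
  "grip": 0.42
}}

```text
clock: 20.8
position: [0.5623, -0.0007, 0.2509]
ee_rot: [2.149, 2.285, 0.001]
force: [-0.2, -0.1, -0.3]
width: 0.417
```

Run:
```python
from h import *
s=monitor.observe();print(s['position'],s['clock'],s['ee_rot'])
v=get('wrist');save(v,'wrist5.png',1.4)
v2=get('scene');blobs(v2,(50,120,40),(75,255,255),.022,50,(.55,.35,.16))
print('lid');blobs(v2,(100,150,60),(125,255,255),.034,150,(.63,-.2,.1))
for o in outline_of('scene','lid_grip')[:2]:print(o['p'],o['rect'])
```

```text
[ 0.56227165 -0.00067247  0.25090214] 20.8 [2.14858489e+00 2.28505029e+00 7.17685082e-04]
lid
[ 216  261   59   58 1626] mean [ 634. -199.] rect c [ 631. -197.] size [141. 144.] long axis deg 177
0.94 [216.7, 261.1, 58.0, 60.5]
0.53 [252.7, 209.5, 100.5, 71.9]
```

View pics/wrist5.png

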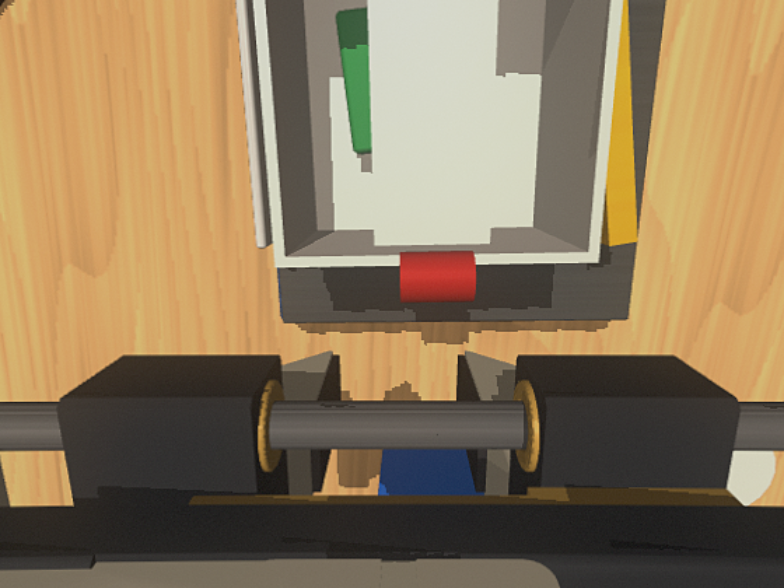

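Run:
```python
from h import *
a=get('scene')['c'][170:270,250:360]; b=get('side')['c'][180:280,190:300]
w=cv2.imread('pics/wrist5.png')
cv2.imwrite('pics/zoom.png',np.hstack([cv2.resize(x[:,:,::-1],(400,364),interpolation=cv2.INTER_CUBIC) for x in(a,b)]))
for p in[(350,100),(300,200),(430,100),(430,238),(350,200),(520,150),(510,40)]: print(p,w[p[1],p[0]])
```

```text
(350, 100) [ 79 142  72]
(300, 200) [73 82 88]
(430, 100) [201 217 215]
(430, 238) [191 214 213]
(350, 200) [196 216 213]
(520, 150) [196 215 214]
(510, 40) [118 131 140]
```

View pics/zoom.png

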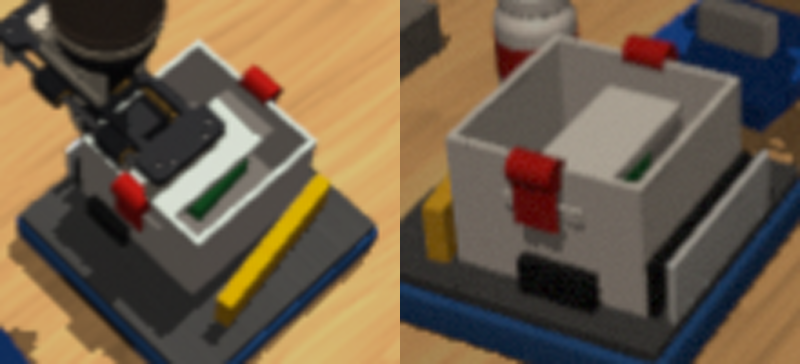

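Emit:
{"method": "move_arm", "body": {
  "series": [
    [0.2, 2, 2, 0, 0, 0],
    [0.2, 3.5, 2, 0, 0, 0],
    [0.2, 3.5, 2, 0, 0, 0],
    [0.2, 3, 2, 0, 0, 0],
    [0, 0, 0, 0, 0, 0],
    [0, 0, 0, 0, 0, 0]
  ]
}}

```text
clock: 21.65
position: [0.5692, 0.1281, 0.3285]
ee_rot: [-2.138, -2.301, -0.0]
force: [-0.2, -0.7, 0.7]
width: 0.419
```

Run:
```python
from h import *
s=monitor.observe();print(s['position'])
v=get('wrist');save(v,'wrist6.png',1.2)
blobs(v,(50,90,30),(75,255,255),.08,50)
```

```text
[0.56924395 0.12805026 0.32846619]
[240 164  15  67 636] mean [530. 115.] rect c [530. 113.] size [13. 73.] long axis deg 97
```

View pics/wrist6.png

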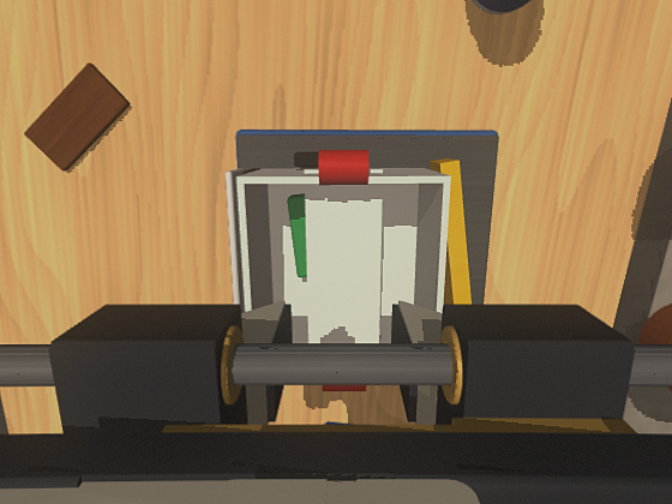

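Run:
```python
from h import *
V={n:get(n) for n in('scene','side','wrist')}
for n,v in V.items():
    print(n)
    for z in(.065,.079,.1): blobs(v,(45,80,20),(80,255,255),z,8,(.58,.1,.09))
# tub model corners projected
c=np.array([.575,.101]);a=np.radians(93.7);ux=np.array([np.cos(a),np.sin(a)]);uy=np.array([-ux[1],ux[0]])
for n,v in V.items():
    P=[[*(c+sx*.07*ux+sy*.07*uy),z] for z in(.055,.155) for sx,sy in((-1,-1),(1,-1),(1,1),(-1,1))]
    im=v['c'].copy()
    q=proj(v,P)
    for k in(0,4):
        cv2.polylines(im,[np.int32(np.round(q[k:k+4]*8))],True,(255,0,255) if k==0 else (0,255,255),1,shift=3)
    x,y=np.int32(q.mean(0)); r=60 if n!='wrist' else 130
    x0,y0=max(0,x-r),max(0,y-r)
    cv2.imwrite('pics/ov_%s.png'%n,cv2.resize(im[y0:y+r,x0:x+r,::-1].copy(),(400,400),interpolation=cv2.INTER_CUBIC))
cv2.imwrite('pics/ov.png',np.vstack([np.hstack([cv2.imread('pics/ov_%s.png'%n) for n in('scene','side')])]))
```

```text
scene
[302 214  16  16  61] mean [592. 112.] rect c [592. 117.] size [13. 76.] long axis deg 98
[302 214  16  16  61] mean [597. 107.] rect c [597. 112.] size [12. 75.] long axis deg 98
[302 214  16  16  61] mean [605.  99.] rect c [604. 103.] size [12. 74.] long axis deg 98
side
[252 223   7   6  19] mean [582.  38.] rect c [581.  37.] size [ 7. 28.] long axis deg 92
[252 223   7   6  19] mean [570.  54.] rect c [570.  53.] size [ 7. 28.] long axis deg 92
[252 223   7   6  19] mean [553.  80.] rect c [553.  79.] size [ 7. 27.] long axis deg 92
wrist
[240 159  16  70 729] mean [529. 115.] rect c [528. 110.] size [15. 78.] long axis deg 96
[240 159  16  70 729] mean [530. 117.] rect c [530. 113.] size [14. 75.] long axis deg 96
[240 159  16  70 729] mean [532. 122.] rect c [531. 118.] size [13. 71.] long axis deg 96
```

View pics/ov.png

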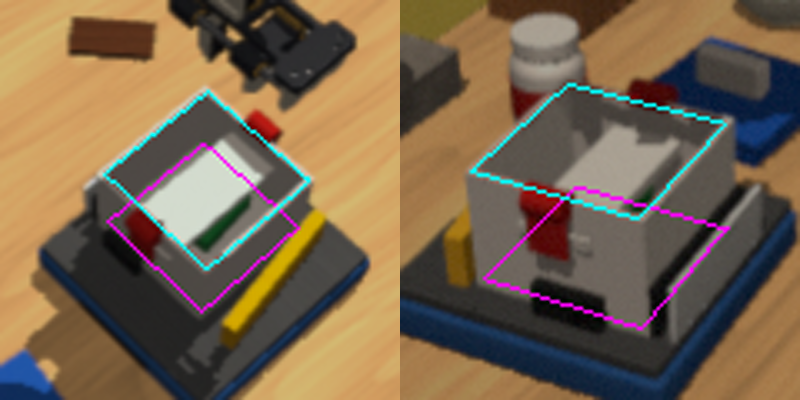

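Emit:
{"method": "move_arm", "body": {
  "series": [
    [2, -1, 0, 0, 0, 0],
    [4, -1, 0, 0, 0, 0],
    [4, -1, 0, 0, 0, 0],
    [1, 0, 0, 0, 0, 0],
    [0, 0, 0, 0, 0, 0],
    [0, 0, 0, 0, 0, 0]
  ]
}}

```text
clock: 22.45
position: [0.6788, 0.0961, 0.3281]
ee_rot: [-2.142, -2.296, 0.001]
force: [-0.2, -0.2, -0.6]
width: 0.42
```

Run:
```python
from h import *
s=monitor.observe();print(s['position'])
v=get('wrist');cv2.imwrite('pics/a.png',v['c'][:,:,::-1]);blobs(v,(45,80,20),(80,255,255),.079,20,(.58,.1,.09))
```

```text
[0.67879679 0.09609536 0.32811805]
[207 162   5  33  71] mean [597.  96.] rect c [597.  99.] size [ 3. 34.] long axis deg 94
```

Emit:
{"method": "move_arm", "body": {
  "series": [
    [-4, 0, 0, 0, 0, 0],
    [-5, 0, 0, 0, 0, 0],
    [-5, 0, 0, 0, 0, 0],
    [-5, 0, 0, 0, 0, 0],
    [-3, 0, 0, 0, 0, 0],
    [0, 0, 0, 0, 0, 0],
    [0, 0, 0, 0, 0, 0]
  ]
}}

```text
clock: 23.2
position: [0.4588, 0.0963, 0.3296]
ee_rot: [2.141, 2.298, 0.003]
force: [-0.2, -0.5, 0.4]
width: 0.417
```

Run:
```python
from h import *
s=monitor.observe();print(s['position'])
v=get('wrist');blobs(v,(45,80,20),(80,255,255),.079,20,(.58,.1,.09))
a=cv2.imread('pics/a.png');b=v['c'][:,:,::-1]
cv2.imwrite('pics/ab.png',cv2.resize(np.hstack([a[80:300,0:280],b[80:300,240:520]]),None,fx=1.4,fy=1.4))
```

```text
[0.45878105 0.09633623 0.32964992]
[ 343  139   30   71 1673] mean [534. 116.] rect c [535. 114.] size [30. 75.] long axis deg 97
```

View pics/ab.png

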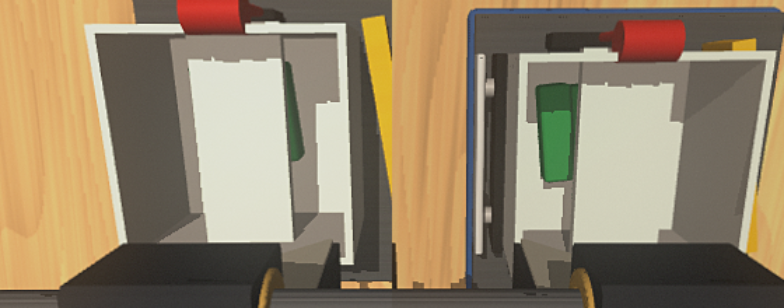

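Run:
```python
from h import *
im=imaging.get_image('wrist');M=np.array(im['mount']);K=np.array([[im['fx'],0,im['cx']],[0,im['fy'],im['cy']],[0,0,1]])
def V(p,r):
    T=np.eye(4);T[:3,:3]=R(r);T[:3,3]=p;C=T@M
    return dict(K=K,d=np.array(im['dist_coeffs']),R=C[:3,:3].T,t=-C[:3,:3].T@C[:3,3])
a=V([.6788,.0961,.3281],[-2.142,-2.296,.001]);w=V([.5692,.1281,.3285],[-2.138,-2.301,0]);b=V([.4588,.0963,.3296],[2.141,2.298,.003])
th=np.radians(93.7);uy=np.array([-np.sin(th),np.cos(th)]);c=np.array([.575,.101])
E=dict(left=[(a,(137.1,158.6)),(w,(254.2,208.3)),(b,(374.3,187.1))],right=[(a,(205.7,187)),(w,(318.3,208.3)),(b,(445.7,151.4))])
for k,l in E.items():
    for z in(.055,.07,.085,.1,.115): print(k,z,[round(1000*(toworld(v,[p],z)[0,:2]-c)@uy,1) for v,p in l])
```

```text
left 0.055 [np.float64(61.8), np.float64(39.8), np.float64(14.4)]
left 0.07 [np.float64(55.8), np.float64(38.6), np.float64(18.2)]
left 0.085 [np.float64(49.9), np.float64(37.4), np.float64(22.0)]
left 0.1 [np.float64(43.9), np.float64(36.2), np.float64(25.8)]
left 0.115 [np.float64(37.9), np.float64(34.9), np.float64(29.5)]
right 0.055 [np.float64(-12.5), np.float64(-34.1), np.float64(-61.6)]
right 0.07 [np.float64(-15.7), np.float64(-32.7), np.float64(-55.1)]
right 0.085 [np.float64(-19.0), np.float64(-31.2), np.float64(-48.5)]
right 0.1 [np.float64(-22.2), np.float64(-29.7), np.float64(-42.0)]
right 0.115 [np.float64(-25.5), np.float64(-28.3), np.float64(-35.4)]
```

Emit:
{"method": "move_arm", "body": {
  "series": [
    [1.1, -2.6, 0, 0, 0, -8.5],
    [1.1, -2.6, 0, 0, 0, -8.5],
    [1.1, -2.6, 0, 0, 0, -8.5],
    [1.1, -2.6, 0, 0, 0, -8.5],
    [1.1, -2.6, 0, 0, 0, -8.5],
    [1.1, -2.6, 0, 0, 0, -8.5],
    [1.1, -2.6, 0, 0, 0, -8.5],
    [1.1, -2.6, 0, 0, 0, -8.5]
  ]
}}

```text
clock: 24.1
position: [0.5487, -0.1133, 0.3281]
ee_rot: [3.063, 0.697, -0.001]
force: [0.8, 0.1, -0.2]
width: 0.419
```

Emit:
{"method": "move_arm", "body": {
  "series": [
    [1.1, -2.8, 0, 0, 0, -8.5],
    [1.1, -2.8, 0, 0, 0, -8.5],
    [1.1, -2.8, 0, 0, 0, -8.5],
    [0, 0, 0, 0, 0, 0],
    [0, 0, 0, 0, 0, 0]
  ]
}}

```text
clock: 24.6
position: [0.581, -0.1965, 0.3276]
ee_rot: [3.141, 0.014, -0.002]
force: [-0.2, 0.5, 0.4]
width: 0.419
```

Run:
```python
from h import *
s=monitor.observe();print(s['position'],s['ee_rot'],s['joints'])
v=get('wrist');save(v,'wrist7.png',1.2)
print('lid');blobs(v,(100,150,40),(125,255,255),.034,300)
```

```text
[ 0.58100512 -0.19651665  0.32764772] [ 3.14110580e+00  1.36502621e-02 -2.22254378e-03] [ 0.01689727  0.36742601  0.31965354  1.49523168 -0.1165368   1.29899849
 -1.21404132]
lid
[ 232   73  122  115 8459] mean [ 636. -208.] rect c [ 633. -204.] size [127. 136.] long axis deg 90
```

View pics/wrist7.png

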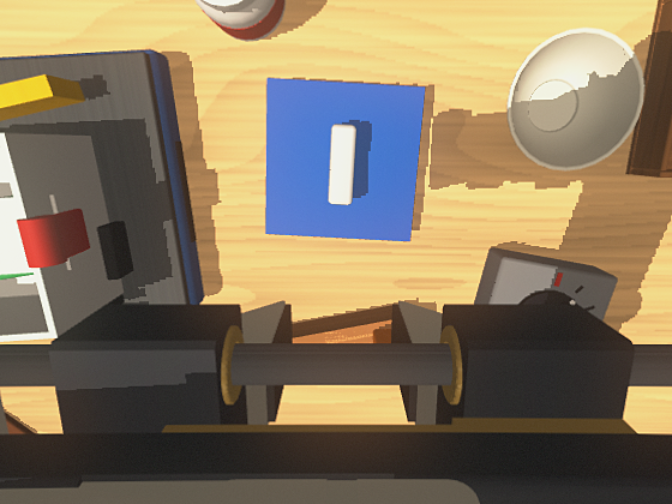

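Run:
```python
from h import *
v=get('wrist')
w=toworld(v,np.array([[266,79],[426,87],[411,240],[265,233]])/1.2,.034)*1000;print(w[:,:2].round(),'c',w.mean(0))
for i in range(4):
    d=w[(i+1)%4]-w[i];print(np.linalg.norm(d).round(),np.degrees(np.arctan2(d[1],d[0])).round(1))
print('grip',toworld(v,np.array([[343,165],[343,125],[341,205]])/1.2,.07)*1000)
g=v['c'];m=(g.min(2)>200)&(np.arange(560)[None]>255)&(np.arange(560)[None]<310)&(np.arange(420)[:,None]>95)&(np.arange(420)[:,None]<180)
ys,xs=np.where(m);W=toworld(v,np.c_[xs,ys],.07)[:,:2]*1000;print(cv2.minAreaRect(W.astype(np.float32)))
b=toworld(v,np.array([[556,283],[615,275],[489,245]])/1.2,.045);print('timer corners',b*1000)
```

```text
[[ 703. -125.]
 [ 698. -271.]
 [ 555. -265.]
 [ 560. -119.]] c [ 629.17240805 -195.20064013   34.        ]
146.0 -92.0
143.0 177.6
146.0 87.8
143.0 -2.4
grip [[ 629.40331073 -195.99342025   70.        ]
 [ 662.93533195 -195.5924556    70.        ]
 [ 594.19002792 -194.61261802   70.        ]]
((628.8719482421875, -195.27670288085938), (18.650821685791016, 66.33336639404297), 87.12114715576172)
timer corners [[ 514.77454599 -410.18960935   45.        ]
 [ 523.77197177 -466.8213657    45.        ]
 [ 552.99185686 -339.90020218   45.        ]]
```

Emit:
{"method": "move_arm", "body": {
  "series": [
    [2.4, 0, 0, 0, 0, -1.5],
    [2.4, 0.1, -2, 0, 0, -1.5],
    [0, 0, -5, 0, 0, 0],
    [0, 0, -5, 0, 0, 0],
    [0, 0, -5, 0, 0, 0],
    [0, 0, -3, 0, 0, 0],
    [0, 0, 0, 0, 0, 0],
    [0, 0, 0, 0, 0, 0]
  ]
}}

```text
clock: 25.5
position: [0.629, -0.1941, 0.1295]
ee_rot: [-3.141, 0.066, -0.0]
force: [0.6, 1.2, 0.5]
width: 0.42
```

Emit:
{"method": "move_arm", "body": {
  "series": [
    [0, -0.1, -3, 0, 0, 0],
    [0, 0, -3, 0, 0, 0],
    [0, 0, -1.1, 0, 0, 0],
    [0, 0, 0, 0, 0, 0],
    [0, 0, 0, 0, 0, 0]
  ]
}}

```text
clock: 26.0
position: [0.6298, -0.1962, 0.0598]
ee_rot: [3.14, -0.068, 0.004]
force: [-0.1, -0.1, 0.2]
width: 0.422
```

Emit:
{"method": "move_arm", "body": {
  "series": [
    [0, 0, 0, 0, 0, 0],
    [0, 0, 0, 0, 0, 0],
    [0, 0, 0, 0, 0, 0],
    [0, 0, 0, 0, 0, 0],
    [0, 0, 3, 0, 0, 0],
    [0, 0, 5, 0, 0, 0],
    [0, 0, 5, 0, 0, 0],
    [0, 0, 5, 0, 0, 0]
  ],
  "grip": 0,
  "force": 55
}}

```text
clock: 26.8
position: [0.6279, -0.1957, 0.2394]
ee_rot: [-3.141, 0.069, 0.001]
force: [0.9, -0.3, -1.6]
width: 0.238
```

Emit:
{"method": "move_arm", "body": {
  "series": [
    [0, 0, 3, 0, 0, 0],
    [0, 0, 3, 0, 0, 0],
    [0, 0, 0, 0, 0, 0]
  ]
}}

```text
clock: 27.1
position: [0.6301, -0.1966, 0.3025]
ee_rot: [3.139, -0.069, 0.011]
force: [0.5, -0.5, -1.1]
width: 0.237
```

Run:
```python
from h import *
im=imaging.get_image('wrist');M=np.array(im['mount']);K=np.array([[im['fx'],0,im['cx']],[0,im['fy'],im['cy']],[0,0,1]])
def V(p,r):
    T=np.eye(4);T[:3,:3]=R(r);T[:3,3]=p;C=T@M
    return dict(K=K,d=np.array(im['dist_coeffs']),R=C[:3,:3].T,t=-C[:3,:3].T@C[:3,3])
a=V([.6788,.0961,.3281],[-2.142,-2.296,.001]);b=V([.4588,.0963,.3296],[2.141,2.298,.003])
w5=V([.5623,-.0007,.2509],[2.149,2.285,.001])
def rep(n,v,p,s):
    w=toworld(v,p,.155)[:,:2]; d=w[1]-w[0];u=d/np.linalg.norm(d);nn=np.array([-u[1],u[0]])*s
    print(n,(w*1000).round(),'len',np.linalg.norm(d).round(4),'yaw',np.degrees(np.arctan2(u[1],u[0])).round(1),'c',(w.mean(0)+nn*.075).round(4))
rep('a',a,[(60.7,97.1),(247.9,97.1)],-1);rep('b',b,[(331.4,119.3),(513.6,117.9)],-1)
rep('w6',V([.5692,.1281,.3285],[-2.138,-2.301,0]),np.array([[236,171],[451,174]])/1.2,-1)
rep('w5',w5,np.array([[279,268],[600,262]])/1.4,1)
v=get('scene')
blobs(v,(174,150,90),(180,255,255),.16,15,(.58,.1,.15));blobs(v,(0,180,110),(3,255,255),.16,15,(.58,.1,.15))
cv2.imwrite('pics/sc.png',cv2.resize(v['c'][150:290,220:380,::-1],None,fx=4.5,fy=4,interpolation=cv2.INTER_CUBIC))
```

```text
a [[494. 167.]
 [643. 178.]] len 0.1496 yaw 4.3 c [0.5739 0.098 ]
b [[493. 166.]
 [641. 177.]] len 0.1485 yaw 4.3 c [0.5721 0.0969]
w6 [[492. 171.]
 [641. 180.]] len 0.1492 yaw 3.4 c [0.5713 0.1008]
w5 [[506.  18.]
 [653.  30.]] len 0.1479 yaw 4.6 c [0.5737 0.0985]
[317 189  10   8  38] mean [568. 180.] rect c [568. 180.] size [30. 15.] long axis deg 8
[281 218  10   9  48] mean [578.  19.] rect c [578.  19.] size [32. 14.] long axis deg 2
```

Emit:
{"method": "move_arm", "body": {
  "series": [
    [-0.3, 1.5, 0, 0, 0, 3.3],
    [-0.8, 4.0, 0, 0, 0, 3.3],
    [-0.8, 4.0, 0, 0, 0, 0],
    [-0.8, 4.0, 0, 0, 0, 0],
    [-0.8, 4.0, 0, 0, 0, 0],
    [-0.8, 4.0, 0, 0, 0, 0],
    [-0.8, 4.0, 0, 0, 0, 0],
    [-0.6, 4.0, 0, 0, 0, 0]
  ]
}}

```text
clock: 28.0
position: [0.5693, 0.1018, 0.2962]
ee_rot: [3.139, 0.119, -0.005]
force: [0.4, -0.6, -2.1]
width: 0.24
```

Emit:
{"method": "move_arm", "body": {
  "series": [
    [0, 0, 0, 0, 0, 0],
    [0, 0, 0, 0, 0, 0]
  ]
}}

```text
clock: 28.2
position: [0.57, 0.1013, 0.2962]
ee_rot: [3.139, 0.122, -0.004]
force: [0.5, -1.5, -2.0]
width: 0.238
```

Run:
```python
from h import *
s=monitor.observe();print(s['position'],s['ee_rot'],s['width'])
v=get('wrist');w=cv2.resize(v['c'][:,:,::-1],None,fx=.9,fy=.9)
print('lid pl');blobs(v,(100,150,40),(125,255,255),.277,300)
a=get('scene')['c'][170:270,250:360]
cv2.imwrite('pics/lidup.png',np.hstack([w,cv2.resize(a[:,:,::-1],(290,378))])[:600,:800])
```

```text
[0.5699919  0.10128065 0.29622159] [ 3.13892396  0.12156705 -0.00435847] 0.2376035285407549
lid pl
[  129   107   326   149 38052] mean [614. 105.] rect c [610. 105.] size [ 65. 138.] long axis deg 94
```

View pics/lidup.png

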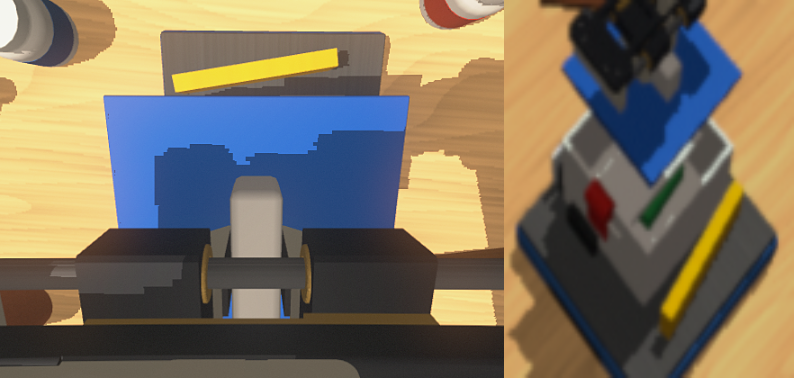

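Run:
```python
from h import *
v=get('wrist')
for z in(.272,.277): print(toworld(v,np.array([[104,96],[409,97]])/.9,z)*1000)
for P in ([.570+.0015,.101,.296],):
    print(proj(v,P))
```

```text
[[637.80098754 175.44206598 272.        ]
 [647.72750296  32.78393061 272.        ]]
[[637.81750811 173.25549439 277.        ]
 [647.43818566  34.99268382 277.        ]]
[[280.31952692 286.91230075]]
```

Emit:
{"method": "move_arm", "body": {
  "series": [
    [0.3, 0, -2, 0, 0, 0],
    [0, 0, -3, 0, 0, 0],
    [0, 0, -2, 0, 0, 0],
    [0, 0, -0.8, 0, 0, 0],
    [0, 0, 0, 0, 0, 0],
    [0, 0, 0, 0, 0, 0]
  ]
}}

```text
clock: 28.95
position: [0.5751, 0.0987, 0.2205]
ee_rot: [-3.14, -0.111, -0.002]
force: [-0.8, 0.8, -2.0]
width: 0.235
```

Emit:
{"method": "move_arm", "body": {
  "series": [
    [0, 0, -0.3, 0, 0, 0],
    [0, 0, -0.3, 0, 0, 0],
    [0, 0, -0.3, 0, 0, 0],
    [0, 0, 0, 0, 0, 0]
  ]
}}

```text
clock: 29.35
position: [0.5743, 0.0992, 0.2103]
ee_rot: [3.139, 0.112, -0.001]
force: [-0.2, 0.2, -2.4]
width: 0.238
```

Emit:
{"method": "move_arm", "body": {
  "series": [
    [0, 0, -0.3, 0, 0, 0],
    [0, 0, -0.3, 0, 0, 0],
    [0, 0, -0.3, 0, 0, 0],
    [0, 0, 0, 0, 0, 0]
  ]
}}

```text
clock: 29.75
position: [0.5745, 0.0992, 0.2018]
ee_rot: [-3.14, -0.112, -0.0]
force: [-1.3, -0.8, 0.3]
width: 0.238
```

Emit:
{"method": "move_arm", "body": {
  "series": [
    [0, 0, -0.3, 0, 0, 0],
    [0, 0, -0.3, 0, 0, 0],
    [0, 0, -0.3, 0, 0, 0],
    [0, 0, 0, 0, 0, 0]
  ]
}}

```text
clock: 30.15
position: [0.5746, 0.0993, 0.1944]
ee_rot: [-3.139, -0.112, -0.002]
force: [-7.8, -1.2, 16.8]
width: 0.233
```

Emit:
{"method": "move_arm", "body": {
  "series": [
    [-0.15, 0, -0.2, 0, 0, 0],
    [0, 0, -0.2, 0, 0, 0],
    [0, 0, -0.2, 0, 0, 0],
    [0, 0, 0, 0, 0, 0]
  ]
}}

```text
clock: 30.55
position: [0.5742, 0.0993, 0.1937]
ee_rot: [-3.137, -0.112, -0.009]
force: [-24.6, -4.2, 63.8]
width: 0.23
```

Emit:
{"method": "move_arm", "body": {
  "series": [
    [0, 0, -0.3, 0, 0, 0],
    [0, 0, 0, 0, 0, 0],
    [0, 0, 0, 0, 0, 0]
  ]
}}

```text
clock: 30.85
position: [0.5755, 0.0994, 0.1921]
ee_rot: [-3.136, -0.111, -0.014]
force: [-24.8, -4.3, 73.1]
width: 0.235
```

Emit:
{"method": "move_arm", "body": {
  "series": [
    [-0.2, 0, 0.5, 0, 0, 0],
    [0, 0, 0.4, 0, 0, 0],
    [0, 0, 0.1, 0, 0, 0],
    [0, 0, 0, 0, 0, 0]
  ]
}}

```text
clock: 31.25
position: [0.5709, 0.0991, 0.193]
ee_rot: [3.139, 0.112, -0.001]
force: [0.9, -0.7, -1.2]
width: 0.234
```

Run:
```python
from h import *
s=monitor.observe();print(s['position'],s['ee_rot'],s['width'],s['force'],s['ft_torque'])
a=get('scene')['c'][170:270,250:360];b=get('side')['c'][180:280,190:300]
cv2.imwrite('pics/seat.png',np.hstack([cv2.resize(x[:,:,::-1],(400,364),interpolation=cv2.INTER_CUBIC) for x in(a,b)]))
```

```text
[0.57090977 0.09913721 0.1930268 ] [ 3.13921511e+00  1.12433690e-01 -1.14886689e-03] 0.23434861070689983 [ 0.94590023 -0.72205251 -1.1535804 ] [0.03952698 0.03885037 0.10278245]
```

View pics/seat.png

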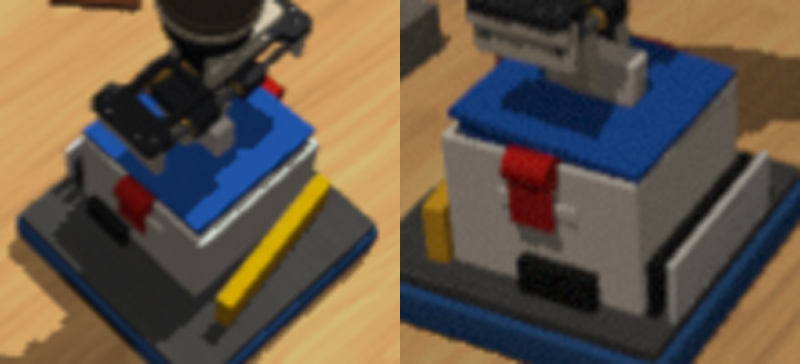

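```bash
cat >> h.py <<'E'
def tri(v1,p1,v2,p2):
    o=[];d=[]
    for v,p in((v1,p1),(v2,p2)):
        n=cv2.undistortPoints(np.array(p,float).reshape(1,1,2),v['K'],v['d'])[0,0]
        r=np.r_[n,1]@v['R'];d.append(r/np.linalg.norm(r));o.append(-v['R'].T@v['t'])
    A=np.c_[d[0],-d[1]];s=np.linalg.lstsq(A,o[1]-o[0],rcond=None)[0]
    a=o[0]+s[0]*d[0];b=o[1]+s[1]*d[1];return ((a+b)*500).round(1),(np.linalg.norm(a-b)*1000).round(1)
E
python3 - <<'E'
from h import *
a=get('scene');b=get('side');k=110/400
S=lambda x,y:(250+x*k,170+y*k); D=lambda x,y:(190+(x-400)*k,180+y*k)
print('c+x+y',tri(a,S(314,128),b,D(450,112)),'c-x-y',tri(a,S(83,128),b,D(736,70)))
print('-x+y at z', [toworld(b,[D(640,182)],z)[0].round(4) for z in(.16,.165,.17)])
print('+x-y at z', [toworld(a,[S(200,230)],z)[0].round(4) for z in(.16,.165,.17,.175)])
E
```

```text
c+x+y (array([639.4, 176.8, 174.2]), np.float64(1.9)) c-x-y (array([506.1,  22.8, 164. ]), np.float64(1.9))
-x+y at z [array([0.4944, 0.1659, 0.16  ]), array([0.4904, 0.1718, 0.165 ]), array([0.4864, 0.1777, 0.17  ])]
+x-y at z [array([0.6473, 0.0394, 0.16  ]), array([0.649 , 0.0376, 0.165 ]), array([0.6507, 0.0358, 0.17  ]), array([0.6524, 0.034 , 0.175 ])]
```

Emit:
{"method": "move_arm", "body": {
  "series": [
    [0, 0, 0.8, 0, 0, 0],
    [0, 0, 0.8, 0, 2, 0],
    [-0.1, 0, 0, 0, 2, 0],
    [0, 0, 0, 0, 0, 0],
    [0, 0, 0, 0, 0, 0]
  ]
}}

```text
clock: 31.95
position: [0.57, 0.099, 0.2096]
ee_rot: [-3.135, -0.112, 0.109]
force: [1.1, -0.4, -1.9]
width: 0.237
```

```bash
cat > zoom.py <<'E'
from h import *
import sys
s=monitor.observe();print(s['clock'],s['position'],s['ee_rot'],s['width'],s['force'])
A=get('scene')['c'][170:270,250:360];B=get('side')['c'][180:280,190:300]
cv2.imwrite('pics/'+sys.argv[1],np.hstack([cv2.resize(x[:,:,::-1],(400,364),interpolation=cv2.INTER_CUBIC) for x in(A,B)]))
E
python3 zoom.py seat2.png
```

```text
31.95 [0.57001671 0.09904197 0.20956288] [-3.13546135 -0.11176496  0.10888039] 0.23734907664398688 [ 1.05655807 -0.36219323 -1.8598161 ]
```

View pics/seat2.png

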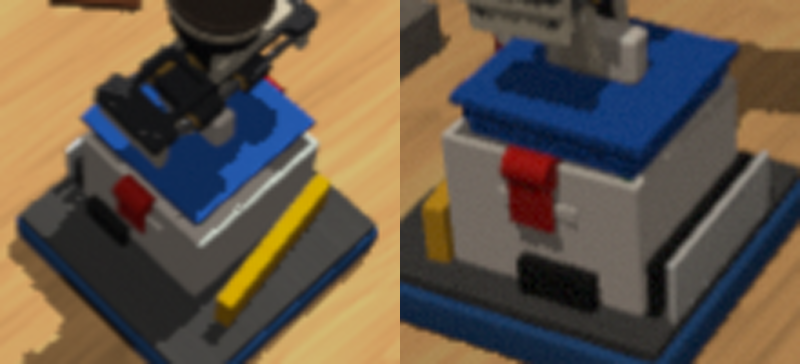

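Run:
```python
from h import *
a=get('scene');b=get('side');k=110/400
S=lambda x,y:(250+x*k,170+y*k); D=lambda x,y:(190+(x-400)*k,180+y*k)
print('lid c+x+y',tri(a,S(314,122),b,D(450,98)),'c-x-y',tri(a,S(83,118),b,D(738,48)))
print('-x+y', [toworld(b,[D(632,160)],z)[0].round(4) for z in(.17,.18,.19)])
print('+x-y', [toworld(a,[S(200,220)],z)[0].round(4) for z in(.17,.18,.19)])
print('rim +x-y',toworld(a,[S(200,246)],.155),'rim +x+y',toworld(a,[S(317,146)],.155),toworld(b,[D(443,132)],.155),'rim -x+y',toworld(b,[D(645,184)],.155))
```

```text
lid c+x+y (array([638.8, 175.7, 185. ]), np.float64(1.7)) c-x-y (array([505.6,  22.5, 181.8]), np.float64(3.8))
-x+y [array([0.5042, 0.1593, 0.17  ]), array([0.496 , 0.1714, 0.18  ]), array([0.4878, 0.1835, 0.19  ])]
+x-y [array([0.6436, 0.042 , 0.17  ]), array([0.647 , 0.0383, 0.18  ]), array([0.6505, 0.0346, 0.19  ])]
rim +x-y [[0.65715044 0.03122893 0.155     ]] rim +x+y [[0.64859391 0.17620562 0.155     ]] [[0.64733611 0.17572659 0.155     ]] rim -x+y [[0.49429684 0.16029395 0.155     ]]
```

Emit:
{"method": "move_arm", "body": {
  "series": [
    [-0.3, 0, 0, 0, 0, 0],
    [-0.3, 0, 0, 0, 0, 0],
    [0, 0, 0, 0, 0, 0]
  ]
}}

```text
clock: 32.45
position: [0.5641, 0.0991, 0.2099]
ee_rot: [-3.135, -0.112, 0.108]
force: [3.7, -0.9, -3.3]
width: 0.237
```

Emit:
{"method": "move_arm", "body": {
  "series": [
    [-0.2, 0, 0, 0, 0, 0],
    [-0.2, 0, 0, 0, 0, 0],
    [0, 0, 0, 0, 0, 0]
  ]
}}

```text
clock: 32.75
position: [0.5619, 0.099, 0.2104]
ee_rot: [-3.135, -0.112, 0.102]
force: [8.2, 0.0, -4.7]
width: 0.234
```

Emit:
{"method": "move_arm", "body": {
  "series": [
    [-0.2, 0, 0, 0, 0, 0],
    [-0.2, 0, 0, 0, 0, 0],
    [0, 0, 0, 0, 0, 0]
  ]
}}

```text
clock: 33.05
position: [0.5584, 0.0989, 0.2105]
ee_rot: [-3.136, -0.111, 0.101]
force: [9.5, -0.6, -4.9]
width: 0.235
```

Emit:
{"method": "move_arm", "body": {
  "series": [
    [-0.2, 0, 0, 0, 0, 0],
    [-0.2, 0, 0, 0, 0, 0],
    [0, 0, 0, 0, 0, 0]
  ]
}}

```text
clock: 33.35
position: [0.5544, 0.0987, 0.2105]
ee_rot: [-3.136, -0.111, 0.101]
force: [9.5, -1.5, -4.7]
width: 0.233
```

Emit:
{"method": "move_arm", "body": {
  "series": [
    [-0.2, 0, 0, 0, 0, 0],
    [-0.2, 0, 0, 0, 0, 0],
    [0, 0, 0, 0, 0, 0]
  ]
}}

```text
clock: 33.65
position: [0.5505, 0.0985, 0.2105]
ee_rot: [-3.136, -0.111, 0.101]
force: [10.6, -2.1, -4.8]
width: 0.232
```

Emit:
{"method": "move_arm", "body": {
  "series": [
    [0.3, 0, 0, 0, 0, 0],
    [0.25, 0, 0, 0, 0, 0],
    [0, 0, -0.3, 0, 0, 0],
    [0, 0, -0.3, 0, 0, 0],
    [0, 0, 0, 0, 0, 0]
  ]
}}

```text
clock: 34.15
position: [0.5571, 0.0993, 0.2056]
ee_rot: [-3.135, -0.111, 0.096]
force: [10.5, 0.5, 2.7]
width: 0.231
```

Emit:
{"method": "move_arm", "body": {
  "series": [
    [0, 0, -0.3, 0, 0, 0],
    [0, 0, -0.3, 0, 0, 0],
    [0, 0, 0, 0, 0, 0]
  ]
}}

```text
clock: 34.45
position: [0.5581, 0.0996, 0.2008]
ee_rot: [-3.134, -0.112, 0.093]
force: [9.5, 1.1, 9.9]
width: 0.235
```

Emit:
{"method": "move_arm", "body": {
  "series": [
    [0, 0, 0.5, 0, 0, 0],
    [0.3, 0, 0.2, 0, 0, 0],
    [0, 0, 0, 0, 0, 0]
  ]
}}

```text
clock: 34.75
position: [0.559, 0.0995, 0.2056]
ee_rot: [-3.135, -0.112, 0.101]
force: [7.8, 0.3, -1.1]
width: 0.24
```

Emit:
{"method": "move_arm", "body": {
  "series": [
    [0.2, 0, 0, 0, 0, 0],
    [0, 0, 0, 0, 0, 0]
  ]
}}

```text
clock: 34.95
position: [0.5607, 0.0996, 0.2056]
ee_rot: [-3.135, -0.112, 0.102]
force: [6.8, 1.1, -1.8]
width: 0.234
```

Emit:
{"method": "move_arm", "body": {
  "series": [
    [0.2, 0, 0, 0, 0, 0],
    [0, 0, 0, 0, 0, 0]
  ]
}}

```text
clock: 35.15
position: [0.5622, 0.0997, 0.2055]
ee_rot: [-3.135, -0.112, 0.103]
force: [7.1, 1.2, -0.5]
width: 0.237
```

Emit:
{"method": "move_arm", "body": {
  "series": [
    [0.2, 0, 0, 0, 0, 0],
    [0.2, 0, 0, 0, 0, 0],
    [0, 0, 0, 0, 0, 0]
  ]
}}

```text
clock: 35.45
position: [0.564, 0.099, 0.2043]
ee_rot: [-3.135, -0.112, 0.112]
force: [0.4, 0.1, -2.8]
width: 0.236
```

Emit:
{"method": "move_arm", "body": {
  "series": [
    [0.2, 0, 0, 0, 0, 0],
    [0.2, 0, 0, 0, 0, 0],
    [0, 0, 0, 0, 0, 0]
  ]
}}

```text
clock: 35.75
position: [0.5687, 0.0991, 0.2046]
ee_rot: [-3.135, -0.112, 0.11]
force: [-0.1, 0.4, -1.0]
width: 0.236
```

```bash
python3 - <<'E'
from h import *
for n in('scene',):
    v=get(n)
    blobs(v,(174,150,90),(180,255,255),.16,10,(.58,.1,.15));blobs(v,(0,180,110),(3,255,255),.16,10,(.58,.1,.15))
v=get('side')
for z in(.16,):blobs(v,(174,150,60),(180,255,255),z,10,(.58,.1,.15));blobs(v,(0,160,60),(3,255,255),z,10,(.58,.1,.15))
E
python3 zoom.py seat3.png
```

```text
[219 222  16  22 232] mean [550. 204.] rect c [549. 206.] size [33. 90.] long axis deg 131
35.85 [0.5684435  0.09909931 0.20456632] [-3.1353033  -0.11198144  0.10998022] 0.235664525255974 [ 0.8983292  -0.79120246 -2.13178996]
```

View pics/seat3.png

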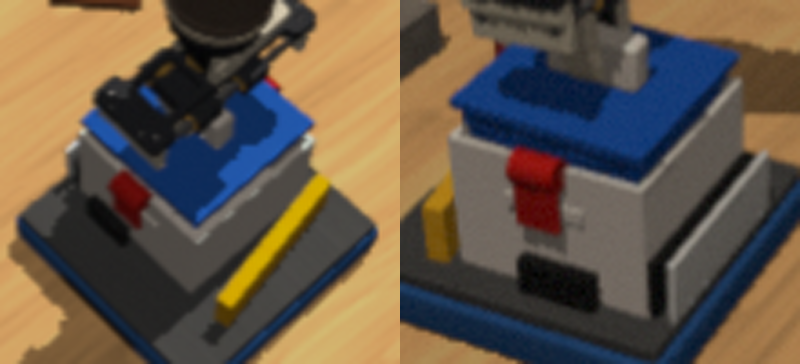

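Run:
```python
from h import *
a=get('scene');b=get('side');k=110/400
S=lambda x,y:(250+x*k,170+y*k); D=lambda x,y:(190+(x-400)*k,180+y*k)
print('lid c+x+y',tri(a,S(314,124),b,D(450,101)),'c-x-y',tri(a,S(83,119),b,D(738,54)))
print('-x+y', [toworld(b,[D(640,172)],z)[0].round(4) for z in(.17,.175,.18,.19)])
print('+x-y', [toworld(a,[S(198,222)],z)[0].round(4) for z in(.17,.18,.19)])
print('rim +x-y',toworld(a,[S(195,240)],.155),'rim +x+y',toworld(a,[S(312,143)],.155),toworld(b,[D(450,133)],.155),'rim -x+y',toworld(b,[D(645,184)],.155))
```

```text
lid c+x+y (array([639.3, 175.6, 182.4]), np.float64(1.8)) c-x-y (array([504.7,  23.5, 177.7]), np.float64(3.2))
-x+y [array([0.4924, 0.1683, 0.17  ]), array([0.4884, 0.1743, 0.175 ]), array([0.4843, 0.1803, 0.18  ]), array([0.4763, 0.1922, 0.19  ])]
+x-y [array([0.6439, 0.0394, 0.17  ]), array([0.6474, 0.0358, 0.18  ]), array([0.6509, 0.0321, 0.19  ])]
rim +x-y [[0.65013287 0.03162864 0.155     ]] rim +x+y [[0.64352612 0.17484922 0.155     ]] [[0.64237157 0.17436797 0.155     ]] rim -x+y [[0.49429684 0.16029395 0.155     ]]
```

Emit:
{"method": "move_arm", "body": {
  "series": [
    [0.05, 0, 0, 0, 1.5, 0],
    [0, 0, -0.3, 0, 0, 0],
    [0, 0, -0.3, 0, 0, 0],
    [0, 0, 0, 0, 0, 0]
  ]
}}

```text
clock: 36.45
position: [0.5686, 0.0991, 0.198]
ee_rot: [-3.133, -0.112, 0.151]
force: [1.4, 0.2, -2.2]
width: 0.237
```

Emit:
{"method": "move_arm", "body": {
  "series": [
    [0, 0, -0.3, 0, 0, 0],
    [0, 0, -0.3, 0, 0, 0],
    [0, 0, 0, 0, 0, 0]
  ]
}}

```text
clock: 36.75
position: [0.5688, 0.0994, 0.1923]
ee_rot: [-3.132, -0.112, 0.151]
force: [0.4, 0.6, -1.2]
width: 0.241
```

Emit:
{"method": "move_arm", "body": {
  "series": [
    [0, 0, -0.2, 0, 0, 0],
    [0, 0, -0.2, 0, 0, 0],
    [0, 0, 0, 0, 0, 0]
  ]
}}

```text
clock: 37.05
position: [0.5693, 0.0991, 0.1886]
ee_rot: [-3.133, -0.112, 0.15]
force: [0.2, 0.1, -0.5]
width: 0.239
```

Emit:
{"method": "move_arm", "body": {
  "series": [
    [0, 0, -0.2, 0, 0, 0],
    [0, 0, -0.2, 0, 0, 0],
    [0, 0, 0, 0, 0, 0]
  ]
}}

```text
clock: 37.35
position: [0.57, 0.0993, 0.1856]
ee_rot: [-3.133, -0.112, 0.147]
force: [1.9, 1.7, 8.7]
width: 0.236
```

Emit:
{"method": "move_arm", "body": {
  "series": [
    [0, 0, -0.2, 0, 0, 0],
    [0, 0, -0.2, 0, 0, 0],
    [0, 0, 0, 0, 0, 0]
  ]
}}

```text
clock: 37.65
position: [0.5701, 0.0993, 0.1854]
ee_rot: [-3.131, -0.112, 0.144]
force: [-10.4, 0.2, 40.5]
width: 0.237
```

Emit:
{"method": "move_arm", "body": {
  "series": [
    [0, 0, -0.2, 0, 0, 0],
    [0, 0, 0, 0, 0, 0],
    [0, 0, 0, 0, 0, 0]
  ]
}}

```text
clock: 37.95
position: [0.5701, 0.0993, 0.1852]
ee_rot: [-3.131, -0.112, 0.143]
force: [-16.0, -1.8, 59.2]
width: 0.235
```

```bash
python3 zoom.py seat4.png
```

```text
37.95 [0.57014556 0.09932272 0.18520052] [-3.13091632 -0.11223335  0.14268237] 0.23493852989235678 [-15.99891601  -1.81343474  59.18058206]
```

View pics/seat4.png

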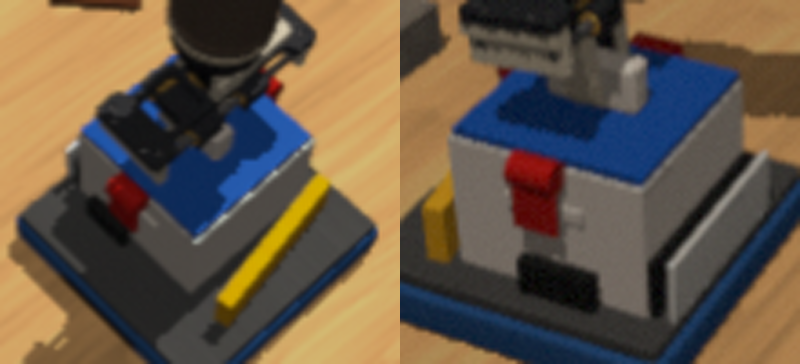

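Emit:
{"method": "move_arm", "body": {
  "series": [
    [0, 0, 0.3, 0, 0, 0],
    [0, 0, 0.3, 0, 0, 0],
    [0, 0, 0.1, 0, 0, 0],
    [0, 0, 0, 0, 0, 0]
  ]
}}

```text
clock: 38.45
position: [0.5692, 0.0992, 0.1856]
ee_rot: [-3.133, -0.112, 0.15]
force: [0.4, 0.5, 4.8]
width: 0.233
```

Run:
```python
from h import *
s=monitor.observe();print(s['position'],s['force'],s['joints'])
a=get('scene');b=get('side');k=110/400
S=lambda x,y:(250+x*k,170+y*k); D=lambda x,y:(190+(x-400)*k,180+y*k)
print('lid c+x+y',tri(a,S(314,138),b,D(453,130)),'c-x-y',tri(a,S(82,129),b,D(741,72)))
```

```text
[0.56919597 0.09916844 0.1855744 ] [0.35964312 0.45303027 4.81503167] [-0.3814346   0.46766967  0.1879472   1.69669026 -0.1180625   1.08126298
 -1.64801646]
lid c+x+y (array([640.6, 176.4, 159. ]), np.float64(4.4)) c-x-y (array([504.2,  21.6, 161.9]), np.float64(4.4))
```

Emit:
{"method": "move_arm", "body": {
  "series": [
    [0, 0, 0.2, 0, 0, 0],
    [0, 0, 0.2, 0, 0, 0],
    [0, 0, 0, 0, 0, 0]
  ]
}}

```text
clock: 38.85
position: [0.5685, 0.0991, 0.1896]
ee_rot: [-3.133, -0.112, 0.152]
force: [-2.1, 0.1, 2.3]
width: 0.237
```

```bash
cat > prof.py <<'E'
from h import *
s=monitor.observe();print(s['clock'],s['position'],s['force'],s['width'])
def edge(n,cols):
    v=get(n);h=cv2.cvtColor(v['c'],cv2.COLOR_RGB2HSV);m=cv2.inRange(h,np.array((100,150,30)),np.array((125,255,255)))
    r=[]
    for c in cols:
        y=np.where(m[:,c]>0)[0];y=y[(y>170)&(y<250)] if n=='side' else y[(y>170)&(y<255)]
        # longest run end
        g=np.split(y,np.where(np.diff(y)>2)[0]+1);r.append((int(g[0][0]),[int(q[-1]) for q in g]) if len(y) else None)
    print(n,list(zip(cols,r)))
edge('side',[206,210,214,242,246,250,254,258,265,272,280]);edge('scene',[275,285,295,303,310,320,330])
E
python3 prof.py
```

```text
38.85 [0.56849794 0.09910054 0.18960218] [-2.14550709  0.09075793  2.34939112] 0.2366123144742487
side [(206, (213, [215])), (210, (209, [216])), (214, (206, [217])), (242, (208, [225])), (246, (209, [226])), (250, (210, [227])), (254, (210, [228])), (258, (193, [193, 227])), (265, (194, [219])), (272, (196, [211])), (280, (198, [202]))]
scene [(275, (203, [207, 252])), (285, (212, [216])), (295, (219, [226])), (303, (209, [233])), (310, (213, [227])), (320, (195, [218])), (330, (203, [210, 254]))]
```

Emit:
{"method": "move_arm", "body": {
  "series": [
    [0, 0, -0.3, 0, 0, 0],
    [0, 0, -0.3, 0, 0, 0],
    [0, 0, -0.3, 0, 0, 0],
    [0, 0, -0.2, 0, 0, 0],
    [0, 0, 0, 0, 0, 0]
  ]
}}

```text
clock: 39.45
position: [0.5696, 0.0993, 0.1852]
ee_rot: [-3.131, -0.112, 0.145]
force: [-20.2, -2.6, 63.4]
width: 0.237
```

```bash
python3 prof.py
```

```text
39.45 [0.56955146 0.09931365 0.18519453] [-20.15790133  -2.60130935  63.42432055] 0.237499443058847
side [(206, (214, [216])), (210, (210, [217])), (214, (207, [218])), (242, (210, [226])), (246, (210, [227])), (250, (211, [228])), (254, (193, [193, 229])), (258, (194, [195, 227])), (265, (196, [220])), (272, (198, [212])), (280, (199, [203]))]
scene [(275, (203, [208, 252])), (285, (213, [217])), (295, (220, [226])), (303, (210, [233])), (310, (214, [228])), (320, (196, [219])), (330, (203, [211, 254]))]
```

Emit:
{"method": "move_arm", "body": {
  "series": [
    [0, 0, 0.3, 0, 0, 0],
    [0, 0, 0.3, 0, 0, 0],
    [0, 0, 0, 0, 0, 0]
  ]
}}

```text
clock: 39.85
position: [0.5695, 0.0993, 0.1854]
ee_rot: [-3.132, -0.112, 0.148]
force: [-1.5, 0.7, 15.9]
width: 0.237
```

Emit:
{"method": "move_arm", "body": {
  "series": [
    [0, 0, 0, 0, 0, 0],
    [0, 0, 0, 0, 0, 0],
    [0, 0, 0, 0, 0, 0],
    [0, 0, 0, 0, 0, 0]
  ],
  "grip": 0.45
}}

```text
clock: 40.25
position: [0.5688, 0.099, 0.1841]
ee_rot: [-3.133, -0.112, 0.152]
force: [0.0, 0.5, 0.6]
width: 0.445
```

```bash
python3 prof.py
```

```text
40.25 [0.56879274 0.09904323 0.18409978] [0.00540278 0.49475897 0.55590303] 0.44467127213164526
side [(206, (214, [216])), (210, (210, [217])), (214, (207, [218])), (242, (212, [226])), (246, (210, [227])), (250, (211, [228])), (254, (212, [229])), (258, (194, [195, 227])), (265, (196, [220])), (272, (198, [212])), (280, (200, [203]))]
scene [(275, (204, [208, 252])), (285, (213, [217])), (295, (188, [188, 226])), (303, (211, [233])), (310, (214, [228])), (320, (197, [219])), (330, (203, [211, 254]))]
```

Emit:
{"method": "move_arm", "body": {
  "series": [
    [0, 0, 3, 0, 0, 0],
    [0, 0, 4, 0, -2.8, 0],
    [-2, 0, 4, 0, -2.8, 0],
    [-3, 0, 4, 0, 0, 0],
    [-2, 0, 0, 0, 0, 0],
    [0, 0, 0, 0, 0, 0],
    [0, 0, 0, 0, 0, 0]
  ]
}}

```text
clock: 41.05
position: [0.499, 0.0992, 0.3347]
ee_rot: [-3.139, -0.113, -0.003]
force: [0.2, -0.1, -0.5]
width: 0.447
```

```bash
python3 prof.py
cat > corners.py <<'E'
from h import *
from scipy.optimize import least_squares
s=monitor.observe();print(s['position'],s['ee_rot'])
obs=[]
for n in('wrist','side','scene'):
    v=get(n);h=cv2.cvtColor(v['c'],cv2.COLOR_RGB2HSV);m=cv2.inRange(h,np.array((100,150,30)),np.array((125,255,255)))
    p0=proj(v,[.57,.099,.163])[0].astype(int);k,l,st,_=cv2.connectedComponentsWithStats(m)
    c=l[max(0,p0[1]-25):p0[1]+25,max(0,p0[0]-25):p0[0]+25];c=c[c>0]
    if not len(c): print(n,'none');continue
    i=np.bincount(c).argmax();print(n,st[i])
    cn=max(cv2.findContours((l==i).astype(np.uint8),cv2.RETR_EXTERNAL,cv2.CHAIN_APPROX_NONE)[0],key=cv2.contourArea)
    hull=cv2.convexHull(cn); 
    for e in(.02,.03,.04,.05):
        q=cv2.approxPolyDP(hull,e*cv2.arcLength(hull,True),True)[:,0]
        if len(q)<=5:break
    print(q.tolist()); obs.append((v,hull[:,0].astype(float),n))
np.save('/tmp/x.npy',0)
E
python3 corners.py
```

```text
41.05 [0.49895498 0.099175   0.33469546] [ 0.21725582 -0.08269223 -0.53903282] 0.44675108893483
side [(206, (214, [216])), (210, (210, [217])), (214, (207, [218])), (242, (209, [226])), (246, (210, [227])), (250, (193, [193, 228])), (254, (193, [194, 229])), (258, (194, [196, 227])), (265, (196, [220])), (272, (198, [212])), (280, (200, [203]))]
scene [(275, (204, [207, 252])), (285, (196, [217])), (295, (188, [193, 226])), (303, (181, [194, 234])), (310, (186, [200, 228])), (320, (194, [219])), (330, (203, [211, 254]))]
[0.49942746 0.0990389  0.33396225] [3.13897366e+00 1.11829712e-01 1.34510086e-03]
wrist [  196    19   190   186 25260]
[[385, 19], [376, 159], [306, 204], [207, 204], [196, 19]]
side [ 206  192   76   38 1325]
[[281, 200], [257, 229], [206, 216], [229, 193], [249, 192]]
scene [ 274  181   60   54 1438]
[[304, 181], [333, 208], [303, 234], [274, 205]]
```

```bash
sed -i '$d' corners.py
cat >> corners.py <<'E'
def box(p):
    Rm=cv2.Rodrigues(np.array([p[3],p[4],0.]))[0]@cv2.Rodrigues(np.array([0,0,p[5]]))[0]
    B=np.array([[a,b,c] for a in(-.073,.073) for b in(-.073,.073) for c in(-.008,0)]);return B@Rm.T+p[:3]
def res(p):
    r=[]
    for v,c,n in obs:
        q=cv2.convexHull(proj(v,box(p)).astype(np.float32))
        w={'wrist':.5,'side':1.,'scene':1.}[n]
        pts=c[(c[:,1]<150)&(c[:,1]>10)] if n=='wrist' else c
        if n=='scene': pts=c
        d=[w*cv2.pointPolygonTest(q,(float(x),float(y)),True) for x,y in pts+off[n]]
        r+=d
    return np.array(r)
off={k:0. for k in('wrist','side','scene')}
f=least_squares(res,[.57,.099,.163,0,0,.073],x_scale=[.01,.01,.01,.05,.05,.05],diff_step=1e-4,loss='soft_l1')
print('lid top centre mm',(f.x[:3]*1000).round(1),'tilt deg',np.degrees(f.x[3:]).round(2),'rms',np.sqrt(np.mean(res(f.x)**2)).round(2))
E
python3 corners.py | tail -1
```

```text
lid top centre mm [570.1  96.8 163. ] tilt deg [ 2.95 -0.09  7.11] rms 0.92
```

```bash
sed -i '/^f=least/,$d' corners.py
cat >> corners.py <<'E'
from scipy.optimize import minimize
p0=np.array([.57,.099,.163,0,0,.073]);sc=np.array([.004,.004,.004,.03,.03,.03])
g=lambda u:np.sum(np.sqrt(1+res(p0+sc*u)**2)-1)
for t in range(3):
    u=np.zeros(6) if t==0 else f.x
    f=minimize(g,u,method='Nelder-Mead',options=dict(maxiter=1500,initial_simplex=np.vstack([u,u+np.eye(6)]),xatol=.01,fatol=.001))
x=p0+sc*f.x
print('lid top centre mm',(x[:3]*1000).round(1),'tilt deg',np.degrees(x[3:]).round(2),'rms',np.sqrt(np.mean(res(x)**2)).round(2))
for q in obs:
    O=obs; obs=[q]; print(q[2],np.sqrt(np.mean(res(x)**2)).round(2)); obs=O
E
python3 corners.py | tail -4
```

```text
lid top centre mm [569.   96.8 163. ] tilt deg [ 3.6  -1.72  7.42] rms 0.85
wrist 0.56
side 0.78
scene 0.98
```

Emit:
{"method": "move_arm", "body": {
  "series": [
    [0.9, 2.3, -3, 0, 0, 0],
    [0.9, 2.3, -4, 0, 0, 0],
    [0, 0, -4, 0, 0, 0],
    [0, 0, -2.2, 0, 0, 0],
    [0, 0, 0, 0, 0, 0],
    [0, 0, 0, 0, 0, 0]
  ],
  "grip": 0,
  "force": 20
}}

```text
clock: 42.2
position: [0.5173, 0.1451, 0.2032]
ee_rot: [3.139, 0.112, 0.003]
force: [-0.1, 0.8, 0.3]
width: 0.009
```

Emit:
{"method": "move_arm", "body": {
  "series": [
    [0, 0, -0.6, 0, 0, 0],
    [0, 0, -0.6, 0, 0, 0],
    [0, 0, -0.3, 0, 0, 0],
    [0, 0, 0, 0, 0, 0]
  ]
}}

```text
clock: 42.6
position: [0.5169, 0.1451, 0.1875]
ee_rot: [3.139, 0.112, 0.002]
force: [0.7, 0.2, 0.6]
width: 0.005
```

Emit:
{"method": "move_arm", "body": {
  "series": [
    [0, 0, -0.3, 0, 0, 0],
    [0, 0, -0.3, 0, 0, 0],
    [0, 0, 0, 0, 0, 0]
  ]
}}

```text
clock: 42.9
position: [0.5172, 0.1452, 0.1823]
ee_rot: [-3.139, -0.112, -0.004]
force: [-1.7, -1.4, 9.0]
width: 0.002
```

Emit:
{"method": "move_arm", "body": {
  "series": [
    [0, 0, -0.2, 0, 0, 0],
    [0, 0, 0, 0, 0, 0]
  ]
}}

```text
clock: 43.1
position: [0.5173, 0.1452, 0.1821]
ee_rot: [-3.139, -0.112, -0.005]
force: [-9.7, -3.5, 29.2]
width: -0.0
```

Emit:
{"method": "move_arm", "body": {
  "series": [
    [0, 0, 1.6, 0, 0, 0],
    [3.3, 0.2, 0, 0, 0, 0],
    [3.3, 0.2, 0, 0, 0, 0],
    [3.3, 0.2, 0, 0, 0, 0],
    [0, 0, -0.8, 0, 0, 0],
    [0, 0, -0.3, 0, 0, 0],
    [0, 0, 0, 0, 0, 0]
  ]
}}

```text
clock: 43.8
position: [0.6146, 0.1511, 0.1836]
ee_rot: [3.139, 0.113, -0.001]
force: [-0.3, 0.2, -0.2]
width: 0.005
```

Emit:
{"method": "move_arm", "body": {
  "series": [
    [0, 0, -0.3, 0, 0, 0],
    [0, 0, -0.3, 0, 0, 0],
    [0, 0, 0, 0, 0, 0]
  ]
}}

```text
clock: 44.1
position: [0.6159, 0.1514, 0.1822]
ee_rot: [-3.138, -0.113, -0.006]
force: [-8.9, -2.3, 26.0]
width: 0.003
```

P1 also .1822. Now P2 (623,52) and P3 (524,45).

Emit:
{"method": "move_arm", "body": {
  "series": [
    [0, 0, 1.6, 0, 0, 0],
    [0.2, -3.3, 0, 0, 0, 0],
    [0.2, -3.3, 0, 0, 0, 0],
    [0.2, -3.3, 0, 0, 0, 0],
    [0, 0, -0.7, 0, 0, 0],
    [0, 0, -0.3, 0, 0, 0],
    [0, 0, 0, 0, 0, 0]
  ]
}}

```text
clock: 44.8
position: [0.6213, 0.0537, 0.1842]
ee_rot: [-3.139, -0.115, -0.001]
force: [-0.4, 0.5, -0.2]
width: 0.004
```

Emit:
{"method": "move_arm", "body": {
  "series": [
    [0, 0, -0.3, 0, 0, 0],
    [0, 0, -0.3, 0, 0, 0],
    [0, 0, 0, 0, 0, 0]
  ]
}}

```text
clock: 45.1
position: [0.6223, 0.0539, 0.1821]
ee_rot: [-3.138, -0.115, -0.006]
force: [-10.2, -0.3, 30.3]
width: 0.006
```

Emit:
{"method": "move_arm", "body": {
  "series": [
    [0, 0, 1.6, 0, 0, 0],
    [-3.3, -0.2, 0, 0, 0, 0],
    [-3.3, -0.2, 0, 0, 0, 0],
    [-3.3, -0.2, 0, 0, 0, 0],
    [0, 0, -0.7, 0, 0, 0],
    [0, 0, -0.3, 0, 0, 0],
    [0, 0, 0, 0, 0, 0]
  ]
}}

```text
clock: 45.8
position: [0.5237, 0.0468, 0.1844]
ee_rot: [3.139, 0.114, 0.003]
force: [0.9, 0.5, -0.8]
width: 0.007
```

Emit:
{"method": "move_arm", "body": {
  "series": [
    [0, 0, -0.3, 0, 0, 0],
    [0, 0, -0.3, 0, 0, 0],
    [0, 0, 0, 0, 0, 0]
  ]
}}

```text
clock: 46.1
position: [0.5244, 0.0466, 0.182]
ee_rot: [-3.138, -0.112, -0.007]
force: [-13.5, 0.0, 40.1]
width: 0.005
```

Emit:
{"method": "move_arm", "body": {
  "series": [
    [0, 0, 4, 0, 0, 0],
    [0, -1, 4, 0, 0, 8],
    [0, -3, 4, 0, 0, 8],
    [-1, -3.5, 0, 0, 0, 8],
    [-1, -3.5, 0, 0, 0, 8],
    [-1, -3.5, 0, 0, 0, 8],
    [-1, -3.5, 0, 0, 0, 8],
    [-1, -3.5, 0, 0, 0, 8]
  ],
  "grip": 0.5
}}

```text
clock: 46.9
position: [0.4732, -0.1704, 0.2987]
ee_rot: [-2.715, -1.581, -0.003]
force: [0.9, -0.4, -0.0]
width: 0.5
```

Emit:
{"method": "move_arm", "body": {
  "series": [
    [-1, -3.5, 0, 0, 0, 8],
    [-1, -3.5, 0, 0, 0, 8],
    [-0.5, -3.5, 0, 0, 0, 8],
    [0, -3, 0, 0, 0, 6],
    [0, -2, 0, 0, 0, 0],
    [0, 0, 0, 0, 0, 0],
    [0, 0, 0, 0, 0, 0]
  ]
}}

```text
clock: 47.6
position: [0.4483, -0.324, 0.2982]
ee_rot: [-2.22, -2.221, -0.002]
force: [0.9, 0.5, 0.1]
width: 0.498
```

Run:
```python
from h import *
s=monitor.observe();print(s['position'],s['ee_rot'],s['joints'])
v=get('wrist');save(v,'wr8.png',1)
print('orange');blobs(v,(5,200,120),(15,255,255),.088,60)
for t in('wedge','wedge_grip'):
    for o in outline_of('wrist',t)[:2]:
        print(t,o['p'],o['rect'])
        if o['p']>.5:
            m=o['mask'];ys,xs=np.where(m);W=toworld(v,np.c_[xs,ys],.04 if t=='wedge' else .088)[:,:2]*1000
            print(cv2.minAreaRect(W.astype(np.float32)))
            hull=cv2.convexHull(np.c_[xs,ys].astype(np.int32));q=cv2.approxPolyDP(hull,.03*cv2.arcLength(hull,True),True)[:,0];print(q.tolist(),toworld(v,q,.04)[:,:2].round(3).tolist())
for n in('scene','side'):
    v=get(n);blobs(v,(5,200,120),(14,255,255),.088,15,(.45,-.25,.1))
```

```text
[ 0.44833412 -0.3239755   0.29824201] [-2.21954965e+00 -2.22089182e+00 -1.98596139e-03] [ 0.36433747  0.27616822  0.21498461  1.68450302 -0.0644481   1.1891104
  0.59613391]
orange
[277  92  24  38 826] mean [ 451. -246.] rect c [ 451. -247.] size [21. 32.] long axis deg 91
wedge 0.59 [265.6, 0.4, 44.9, 130.6]
((450.2276306152344, -204.56689453125), (39.72268295288086, 122.64008331298828), 2.789034366607666)
[[307, 129], [272, 129], [265, 0], [287, 0]] [[0.471, -0.264], [0.434, -0.264], [0.428, -0.144], [0.449, -0.144]]
wedge_grip 0.82 [265.7, 4.0, 44.9, 126.8]
((448.5897521972656, -210.6603240966797), (34.88225555419922, 108.4720230102539), 4.166189670562744)
[[307, 129], [272, 129], [265, 0], [288, 0]] [[0.471, -0.264], [0.434, -0.264], [0.428, -0.144], [0.45, -0.144]]
[194 247  10  10  54] mean [ 455. -248.] rect c [ 454. -248.] size [20. 32.] long axis deg 94
[338 182   9   6  39] mean [ 453. -245.] rect c [ 453. -245.] size [35. 18.] long axis deg 89
```

Emit:
{"method": "move_arm", "body": {
  "series": [
    [0.1, 2.5, 0, 0, 0, 2],
    [0.1, 2.6, -2, 0, 0, 0],
    [0, 2.6, -4, 0, 0, 0],
    [0, 0, -5, 0, 0, 0],
    [0, 0, -4, 0, 0, 0],
    [0, 0, 0, 0, 0, 0],
    [0, 0, 0, 0, 0, 0]
  ]
}}

```text
clock: 48.55
position: [0.4502, -0.2467, 0.1494]
ee_rot: [-2.179, -2.261, -0.002]
force: [0.4, -0.2, 1.0]
width: 0.497
```

Emit:
{"method": "move_arm", "body": {
  "series": [
    [0, 0, -4, 0, 0, 0],
    [0, 0, -2.6, 0, 0, 0],
    [0, 0, 0, 0, 0, 0],
    [0, 0, 0, 0, 0, 0]
  ]
}}

```text
clock: 48.95
position: [0.4513, -0.2475, 0.0848]
ee_rot: [2.18, 2.261, 0.003]
force: [0.0, 0.8, 0.4]
width: 0.501
```

Emit:
{"method": "move_arm", "body": {
  "series": [
    [0, 0, -0.6, 0, 0, 0],
    [0, 0, 0, 0, 0, 0],
    [0, 0, 0, 0, 0, 0]
  ]
}}

```text
clock: 49.25
position: [0.4505, -0.247, 0.0775]
ee_rot: [2.18, 2.262, 0.003]
force: [0.5, 0.4, 0.1]
width: 0.497
```

Emit:
{"method": "move_arm", "body": {
  "series": [
    [0, 0, 0, 0, 0, 0],
    [0, 0, 0, 0, 0, 0],
    [0, 0, 0, 0, 0, 0],
    [0, 0, 0, 0, 0, 0],
    [0, 0, 3, 0, 0, 0],
    [0, 0, 5, 0, 0, 0],
    [0, 0, 5, 0, 0, 0],
    [0, 0, 0, 0, 0, 0]
  ],
  "grip": 0,
  "force": 60
}}

```text
clock: 50.05
position: [0.453, -0.2485, 0.2126]
ee_rot: [2.175, 2.255, 0.008]
force: [0.7, -0.8, -2.4]
width: 0.235
```

```bash
cat > wdg.py <<'E'
from h import *
s=monitor.observe();p=s['position'];print(s['clock'],p,s['ee_rot'],s['width'],s['force'])
v=get('wrist')
h=cv2.cvtColor(v['c'],cv2.COLOR_RGB2HSV)
print('orange',end=' ');blobs(v,(5,200,120),(15,255,255),p[2]+.009,60)
for o in outline_of('wrist','wedge')[:1]:
    ys,xs=np.where(o['mask']);hull=cv2.convexHull(np.c_[xs,ys].astype(np.int32));q=cv2.approxPolyDP(hull,.02*cv2.arcLength(hull,True),True)[:,0]
    print('wedge',o['p'],q.tolist(),(toworld(v,q,p[2]-.039)[:,:2]*1000).round().tolist())
m=cv2.inRange(h,np.array((18,150,100)),np.array((34,255,255)));k,l,st,_=cv2.connectedComponentsWithStats(m)
for i in range(1,k):
    if st[i,4]>300:
        hull=cv2.convexHull(max(cv2.findContours((l==i).astype(np.uint8),0,1)[0],key=len));q=cv2.approxPolyDP(hull,.02*cv2.arcLength(hull,True),True)[:,0]
        print('yellow',st[i],q.tolist(),(toworld(v,q,.095)[:,:2]*1000).round().tolist())
cv2.imwrite('pics/w_%d.png'%(s['clock']*10),v['c'][:,:,::-1])
E
python3 wdg.py
```

```text
50.05 [ 0.45300521 -0.24850772  0.2126419 ] [2.17502961 2.25526688 0.00805318] 0.23528124327876204 [ 0.67959478 -0.75849935 -2.37678834]
orange [ 257  231   55   55 2165] mean [ 451. -231.] rect c [ 451. -229.] size [21. 22.] long axis deg 92
[258 322  48  18 670] mean [ 451. -260.] rect c [ 451. -260.] size [19.  8.] long axis deg 2
wedge 0.87 [[304, 341], [258, 335], [239, 0], [286, 3], [319, 238]] [[464.0, -296.0], [439.0, -293.0], [428.0, -131.0], [448.0, -131.0], [469.0, -237.0]]
yellow [357 349 125   6 358] [[481, 354], [357, 349]] [[614.0, -355.0], [515.0, -354.0]]
```

Emit:
{"method": "move_arm", "body": {
  "series": [
    [2, 0.6, 0, 0, 0, 1],
    [4.2, 1.4, 0, 0, 0, 1.1],
    [4.2, 1.4, 0, 0, 0, 0],
    [4.2, 1.4, 0, 0, 0, 0],
    [4.2, 1.4, 0, 0, 0, 0],
    [4.2, 1.4, 0, 0, 0, 0],
    [0, 0, 0, 0, 0, 0],
    [0, 0, 0, 0, 0, 0]
  ]
}}

```text
clock: 50.95
position: [0.6794, -0.1697, 0.203]
ee_rot: [-2.133, -2.299, 0.002]
force: [-0.3, -0.5, -2.2]
width: 0.237
```

```bash
python3 wdg.py
python3 - <<'E'
from h import *
v=get('scene')
for o in outline_of('scene','glaze_red')[:1]:
    l,t,w,h=o['rect'];print('red jar',o['p'],toworld(v,[[l+w/2,t+h/2]],.05))
E
```

```text
50.95 [ 0.67938406 -0.16972884  0.20298868] [-2.1329691  -2.29904267  0.00242703] 0.23653626039780187 [-0.3292219  -0.52986187 -2.18625111]
orange [ 257  231   55   55 2155] mean [ 676. -152.] rect c [ 676. -151.] size [21. 22.] long axis deg 94
[258 321  47  19 524] mean [ 677. -181.] rect c [ 678. -181.] size [18.  8.] long axis deg 4
[285 321  26   3  60] mean [ 684. -177.] rect c [ 684. -177.] size [10.  1.] long axis deg 4
wedge 0.75 [[302, 341], [257, 331], [240, 0], [286, 3], [320, 245]] [[691.0, -216.0], [666.0, -212.0], [650.0, -53.0], [670.0, -52.0], [695.0, -161.0]]
yellow [405 349  78   9 319] [[482, 357], [405, 349], [476, 349]] [[836.0, -264.0], [777.0, -262.0], [830.0, -258.0]]
red jar 0.86 [[ 0.78428645 -0.10320591  0.05      ]]
```

Run:
```python
from h import *
im=imaging.get_image('wrist');M=np.array(im['mount']);K=np.array([[im['fx'],0,im['cx']],[0,im['fy'],im['cy']],[0,0,1]])
def V(p,r):
    T=np.eye(4);T[:3,:3]=R(r);T[:3,3]=p;C=T@M
    return dict(K=K,d=np.array(im['dist_coeffs']),R=C[:3,:3].T,t=-C[:3,:3].T@C[:3,3])
th=np.radians(94.2);ex=np.array([np.cos(th),np.sin(th)]);ey=np.array([-ex[1],ex[0]])
def yel(f,s,v):
    c=cv2.imread(f)
    m=cv2.inRange(cv2.cvtColor(c,cv2.COLOR_BGR2HSV),np.array((18,150,100)),np.array((34,255,255)));k,l,st,_=cv2.connectedComponentsWithStats(m)
    for i in range(1,k):
        if st[i,4]>1000*s/1.2:
            ys,xs=np.where(l==i);W=toworld(v,np.c_[xs,ys]/s,.095)[:,:2]
            hull=cv2.convexHull(np.c_[xs,ys].astype(np.int32));q=cv2.approxPolyDP(hull,.02*cv2.arcLength(hull,True),True)[:,0]
            W=toworld(v,q/s,.095)[:,:2]*1000;print(f,st[i],q.tolist(),W.round().tolist())
w6=V([.5692,.1281,.3285],[-2.138,-2.301,0])
yel('pics/wrist1.png',1.4,V([.6245,0,.245],[-2.2208,-2.2207,.0019]))
yel('pics/wrist5.png',1.4,V([.5623,-.0007,.2509],[2.149,2.285,.001]))
yel('pics/wrist6.png',1.2,w6);yel('pics/a.png',1,V([.6788,.0961,.3281],[-2.142,-2.296,.001]))
yel('pics/wrist7.png',1.2,V([.581,-.1965,.3276],[3.1411,.01365,-.0022]))
for O in([.5873,.1002],):
    O=np.array(O);print('model inner near',(O-.075*ex-.0874*ey)*1000,'inner far',(O+.075*ex-.0634*ey)*1000,'plat far edge mid',(O+.105*ex)*1000)
print('plat far corners w6',toworld(w6,np.array([[237,131],[497,131]])/1.2,.05)*1000)
```

```text
pics/wrist1.png [ 459    0   70  237 8798] [[528, 230], [488, 226], [459, 0], [491, 0]] [[695.0, 35.0], [673.0, 38.0], [653.0, 149.0], [669.0, 149.0]]
pics/wrist5.png [ 602    0   36  246 4954] [[609, 245], [627, 0], [637, 240]] [[681.0, 32.0], [668.0, 156.0], [696.0, 36.0]]
pics/wrist6.png [ 430  159   42  146 2678] [[470, 304], [445, 302], [430, 161], [459, 161]] [[688.0, 67.0], [666.0, 67.0], [637.0, 188.0], [660.0, 190.0]]
pics/a.png [ 258   91   41  158 2558] [[298, 246], [284, 247], [259, 93], [274, 91]] [[696.0, 36.0], [681.0, 33.0], [646.0, 188.0], [661.0, 191.0]]
pics/wrist7.png [   0   74   84   47 2587] [[78, 84], [82, 101], [0, 120], [1, 84], [43, 74]] [[692.0, 11.0], [679.0, 9.0], [664.0, 75.0], [690.0, 69.0], [698.0, 36.0]]
model inner near [679.95815009  31.80243264] inner far [645.03687307 179.64188749] plat far edge mid [579.6099893  204.91802011]
plat far corners w6 [[467.90398935 200.52736507  50.        ]
 [702.61516555 217.71064632  50.        ]]
```

Emit:
{"method": "move_arm", "body": {
  "series": [
    [0.4, 2.4, 0, 0, 0, 0],
    [0, 0, -2.5, 0, 0, 0],
    [0, 0, -2.5, 0, 0, 0],
    [0, 0, -1.8, 0, 0, 0],
    [0, 0, 0, 0, 0, 0],
    [0, 0, 0, 0, 0, 0]
  ]
}}

```text
clock: 51.8
position: [0.6838, -0.1474, 0.1393]
ee_rot: [-2.139, -2.3, -0.002]
force: [-0.2, -0.3, -1.0]
width: 0.237
```

Emit:
{"method": "move_arm", "body": {
  "series": [
    [0, 0, -0.6, 0, 0, 0],
    [0, 0, -0.4, 0, 0, 0],
    [0, 0, 0, 0, 0, 0],
    [0, 0, 0, 0, 0, 0]
  ]
}}

```text
clock: 52.2
position: [0.6841, -0.1468, 0.1289]
ee_rot: [-2.138, -2.301, -0.002]
force: [-0.2, 0.4, -2.3]
width: 0.236
```

Emit:
{"method": "move_arm", "body": {
  "series": [
    [0, 0, -0.2, 0, 0, 0],
    [0, 0, 0, 0, 0, 0]
  ]
}}

```text
clock: 52.4
position: [0.6842, -0.1469, 0.1268]
ee_rot: [-2.138, -2.301, -0.003]
force: [0.5, 0.1, -1.0]
width: 0.24
```

Emit:
{"method": "move_arm", "body": {
  "series": [
    [-0.1, 1.5, 0, 0, 0, 0],
    [-0.1, 1.5, 0, 0, 0, 0],
    [-0.1, 1.5, 0, 0, 0, 0],
    [-0.1, 1.5, 0, 0, 0, 0],
    [0, 0, 0, 0, 0, 0]
  ]
}}

```text
clock: 52.9
position: [0.68, -0.0818, 0.1266]
ee_rot: [-2.131, -2.304, -0.005]
force: [0.5, 0.8, -1.2]
width: 0.236
```

Emit:
{"method": "move_arm", "body": {
  "series": [
    [-0.1, 1.2, 0, 0, 0, 0],
    [-0.1, 1.2, 0, 0, 0, 0],
    [-0.1, 1.2, 0, 0, 0, 0],
    [0, 0, 0, 0, 0, 0]
  ]
}}

```text
clock: 53.3
position: [0.677, -0.0476, 0.1266]
ee_rot: [-2.134, -2.303, -0.004]
force: [-0.4, 1.4, 0.2]
width: 0.237
```

Emit:
{"method": "move_arm", "body": {
  "series": [
    [-0.1, 0.8, 0, 0, 0, 0],
    [-0.1, 0.8, 0, 0, 0, 0],
    [0, 0, 0, 0, 0, 0]
  ]
}}

```text
clock: 53.6
position: [0.6751, -0.0331, 0.1267]
ee_rot: [-2.136, -2.301, -0.004]
force: [0.9, 1.0, 0.2]
width: 0.233
```

Emit:
{"method": "move_arm", "body": {
  "series": [
    [-0.1, 0.6, 0, 0, 0, 0],
    [0, 0.4, 0, 0, 0, 0],
    [0, 0, 0, 0, 0, 0]
  ]
}}

```text
clock: 53.9
position: [0.6743, -0.0239, 0.1267]
ee_rot: [-2.137, -2.301, -0.003]
force: [2.5, 0.3, -0.7]
width: 0.236
```

Emit:
{"method": "move_arm", "body": {
  "series": [
    [0, 0.4, 0, 0, 0, 0],
    [0, 0.4, 0, 0, 0, 0],
    [0, 0, 0, 0, 0, 0]
  ]
}}

```text
clock: 54.2
position: [0.6739, -0.016, 0.1267]
ee_rot: [-2.137, -2.301, -0.002]
force: [0.6, -0.1, 0.9]
width: 0.235
```

Emit:
{"method": "move_arm", "body": {
  "series": [
    [0, 0.4, 0, 0, 0, 0],
    [0, 0.4, 0, 0, 0, 0],
    [0, 0, 0, 0, 0, 0]
  ]
}}

```text
clock: 54.5
position: [0.6735, -0.0127, 0.127]
ee_rot: [2.141, 2.297, -0.004]
force: [-2.0, -10.4, 4.4]
width: 0.237
```

Emit:
{"method": "move_arm", "body": {
  "series": [
    [0, 0.3, 0, 0, 0, 0],
    [0, 0.2, 0, 0, 0, 0],
    [0, 0, 0, 0, 0, 0]
  ]
}}

```text
clock: 54.8
position: [0.6731, -0.0106, 0.1272]
ee_rot: [2.142, 2.294, -0.008]
force: [-4.8, -16.7, 7.9]
width: 0.231
```

Emit:
{"method": "move_arm", "body": {
  "series": [
    [0, 0.3, 0, 0, 0, 0],
    [0, 0.2, 0, 0, 0, 0],
    [0, 0, 0, 0, 0, 0]
  ]
}}

```text
clock: 55.1
position: [0.6725, -0.0079, 0.1273]
ee_rot: [2.143, 2.292, -0.012]
force: [-6.7, -22.3, 10.4]
width: 0.238
```

Emit:
{"method": "move_arm", "body": {
  "series": [
    [0, 0.3, 0, 0, 0, 0],
    [0, 0.3, 0, 0, 0, 0],
    [0, 0, 0, 0, 0, 0]
  ]
}}

```text
clock: 55.4
position: [0.6719, -0.0046, 0.1275]
ee_rot: [2.145, 2.289, -0.016]
force: [-9.6, -28.7, 13.9]
width: 0.24
```

Emit:
{"method": "move_arm", "body": {
  "series": [
    [0, 0.3, 0, 0, 0, 0],
    [0, 0, 0, 0, 0, 0],
    [0, 0, 0, 0, 0, 0]
  ]
}}

```text
clock: 55.7
position: [0.6716, -0.0031, 0.1275]
ee_rot: [2.146, 2.288, -0.019]
force: [-11.1, -32.0, 15.6]
width: 0.235
```

```bash
python3 wdg.py; python3 prof.py
```

```text
55.7 [ 0.67157607 -0.00312038  0.12752157] [ 2.14550519  2.28791268 -0.0185717 ] 0.23547151388506146 [-11.09791783 -32.04769993  15.61472853]
orange [ 256  231   57   55 2605] mean [669.  16.] rect c [669.  16.] size [21. 22.] long axis deg 94
[258 321  52  21 884] mean [670. -15.] rect c [671. -14.] size [20.  9.] long axis deg 4
wedge 0.56 [[306, 342], [258, 336], [237, 0], [284, 0], [320, 246]] [[685.0, -52.0], [659.0, -50.0], [642.0, 113.0], [662.0, 114.0], [688.0, 5.0]]
yellow [ 283    0   63  196 7246] [[283, 0], [323, 1], [342, 191], [312, 195]] [[662.0, 113.0], [678.0, 113.0], [695.0, 35.0], [681.0, 32.0]]
yellow [334 272  12  65 362] [[338, 272], [344, 287], [342, 336], [335, 326], [334, 278]] [[697.0, -6.0], [701.0, -14.0], [703.0, -42.0], [699.0, -37.0], [695.0, -9.0]]
yellow [382 349 103  10 467] [[484, 358], [382, 349], [477, 349]] [[779.0, -50.0], [725.0, -48.0], [775.0, -45.0]]
55.8 [ 0.67158688 -0.0031298   0.12754082] [-10.21768322 -31.51421201  16.05796019] 0.23363649804275938
side [(206, (215, [216])), (210, (211, [217])), (214, (207, [218])), (242, (190, [191, 226])), (246, (191, [192, 227])), (250, (192, [193, 228])), (254, (194, [194, 229])), (258, (195, [195, 228])), (265, (196, [220])), (272, (198, [213])), (280, (200, [204]))]
scene [(275, (203, [207, 252])), (285, (203, [213])), (295, None), (303, None), (310, None), (320, (217, [219])), (330, (203, [210]))]
```

Emit:
{"method": "move_arm", "body": {
  "series": [
    [0, -0.3, 0.15, 0, 0, 0],
    [0, 0, 0, 0, 0, 0]
  ]
}}

```text
clock: 56.1
position: [0.6714, -0.0027, 0.1281]
ee_rot: [2.145, 2.293, -0.015]
force: [-8.4, -22.6, 8.2]
width: 0.236
```

Emit:
{"method": "move_arm", "body": {
  "series": [
    [0, 0, 0, 0, 0, 0],
    [0, 0, 0, 0, 0, 0],
    [0, 0, 0, 0, 0, 0],
    [0, 0, 0, 0, 0, 0],
    [0, 0, 0, 0, 0, 0]
  ],
  "grip": 0.5
}}

```text
clock: 56.6
position: [0.674, 0.0079, 0.1281]
ee_rot: [-2.137, -2.301, -0.002]
force: [0.2, 0.4, -0.1]
width: 0.497
```

```bash
python3 wdg.py
```

```text
56.6 [0.67400842 0.00794918 0.12809405] [-2.13650806 -2.30113832 -0.00247428] 0.49706731317959074 [ 0.15751325  0.35974879 -0.10772078]
orange [ 250  251   51   35 1244] mean [668.  22.] rect c [668.  23.] size [19. 14.] long axis deg 4
[ 248  321   52   33 1427] mean [669.  -6.] rect c [669.  -6.] size [20. 14.] long axis deg 4
wedge 0.66 [[301, 352], [249, 352], [233, 0], [274, 3], [315, 283]] [[686.0, -46.0], [657.0, -48.0], [642.0, 125.0], [659.0, 125.0], [690.0, -4.0]]
yellow [ 274    0   65  219 7932] [[274, 0], [312, 0], [335, 214], [305, 218]] [[660.0, 124.0], [675.0, 126.0], [695.0, 35.0], [681.0, 32.0]]
yellow [384 272  18  65 422] [[390, 272], [395, 276], [401, 299], [401, 324], [396, 336], [390, 335], [384, 324]] [[726.0, 7.0], [729.0, 5.0], [734.0, -7.0], [736.0, -21.0], [734.0, -28.0], [731.0, -28.0], [727.0, -22.0]]
yellow [448 349  98  10 410] [[545, 358], [448, 349], [536, 350]] [[814.0, -35.0], [763.0, -34.0], [808.0, -30.0]]
```

Emit:
{"method": "move_arm", "body": {
  "series": [
    [0, 0, 3, 0, 0, 0],
    [0, 0, 5, 0, 0, 0],
    [0, 0, 5, 0, 0, 0],
    [-1, -3, 4, 0, 0, 0],
    [-1.8, -4.5, 0, 0, 0, 0],
    [-1.8, -4.5, 0, 0, 0, 0],
    [-1.8, -4.5, 0, 0, 0, 0],
    [-1.8, -4.5, 0, 0, 0, 0]
  ]
}}

```text
clock: 57.5
position: [0.5913, -0.2037, 0.2977]
ee_rot: [-2.138, -2.301, -0.003]
force: [-0.4, -0.0, -0.5]
width: 0.501
```

Emit:
{"method": "move_arm", "body": {
  "series": [
    [-1.8, -4.5, 0, 0, 0, 0],
    [-1.8, -4.5, 0, 0, 0, 0],
    [-1.8, -4.5, 0, 0, 0, 0],
    [-1.8, -4.5, 0, 0, 0, 0],
    [-1.8, -4.5, 0, 0, 0, 0],
    [-1.8, -4.5, 0, 0, 0, -3],
    [0, 0, 0, 0, 0, 0],
    [0, 0, 0, 0, 0, 0]
  ]
}}

```text
clock: 58.3
position: [0.4831, -0.4735, 0.2971]
ee_rot: [-2.2, -2.24, -0.002]
force: [0.7, 0.9, -0.1]
width: 0.501
```

```bash
cat > tim.py <<'E'
from h import *
s=monitor.observe();print(s['clock'],s['position'],s['ee_rot'],s['joints'][6])
v=get('wrist');cv2.imwrite('pics/t_%d.png'%(s['clock']*10),v['c'][:,:,::-1])
for t in('timer_box','timer_grip'):
    for o in outline_of('wrist',t)[:1]:
        ys,xs=np.where(o['mask']);W=toworld(v,np.c_[xs,ys],.045)[:,:2]*1000
        r=cv2.minAreaRect(W.astype(np.float32));print(t,round(o['p'],2),o['rect'],[np.round(q,1) for q in r])
h=cv2.cvtColor(v['c'],cv2.COLOR_RGB2HSV)
print('red');blobs(v,(0,130,70),(6,255,255),.045,6,(.48,-.39,.09));blobs(v,(172,130,70),(180,255,255),.045,6,(.48,-.39,.09))
print('white');blobs(v,(0,0,170),(180,50,255),.082,15,(.48,-.39,.09))
print('dark marks');blobs(v,(0,0,0),(180,255,45),.045,6,(.48,-.39,.09))
E
python3 tim.py
```

```text
58.3 [ 0.48314795 -0.47349325  0.29706954] [-2.20028128e+00 -2.24031962e+00 -1.58645671e-03] 0.824498092303987
timer_box 0.91 [212.3, 44.9, 132.6, 142.3] [array([ 472.5, -404.4]), array([120.5, 120.2]), np.float64(79.9)]
timer_grip 0.82 [238.8, 84.3, 76.1, 74.2] [array([ 471.9, -404.9]), array([71.2, 71.9]), np.float64(64.7)]
red
[314 126  14   7  69] mean [ 518. -413.] rect c [ 518. -413.] size [ 5. 14.] long axis deg 170
white
[277 121  25  23 176] mean [ 485. -415.] rect c [ 485. -415.] size [ 6. 26.] long axis deg 140
dark marks
[283 114   5   5   9] mean [ 481. -401.] rect c [ 481. -401.] size [1. 6.] long axis deg 137
[289 119   8   8   9] mean [ 489. -407.] rect c [ 489. -407.] size [ 1. 10.] long axis deg 137
[262 121  25  22  78] mean [ 470. -418.] rect c [ 469. -418.] size [ 8. 32.] long axis deg 141
[276 127  25  19  33] mean [ 485. -422.] rect c [ 484. -422.] size [ 3. 31.] long axis deg 144
[289 126  16  16  30] mean [ 495. -419.] rect c [ 494. -417.] size [ 3. 22.] long axis deg 139
```

Emit:
{"method": "move_arm", "body": {
  "series": [
    [0, 0.5, 0, 0, 0, 8],
    [-0.2, 1, 0, 0, 0, 8],
    [-0.2, 1.4, -2, 0, 0, 8],
    [-0.2, 1.4, -3, 0, 0, 8],
    [-0.2, 1.4, -3, 0, 0, 8],
    [-0.2, 1.2, -3, 0, 0, 8],
    [0, 0, 0, 0, 0, 0],
    [0, 0, 0, 0, 0, 0]
  ]
}}

```text
clock: 59.25
position: [0.475, -0.4027, 0.1882]
ee_rot: [-1.098, -2.942, -0.002]
force: [0.4, -0.9, -0.0]
width: 0.5
```

```bash
python3 tim.py
```

```text
59.25 [ 0.47499066 -0.40272902  0.18820192] [-1.09805420e+00 -2.94203826e+00 -1.50991999e-03] 1.5007756878945402
timer_box 0.69 [182.1, 106.0, 197.0, 180.8] [array([ 470.9, -403.4]), array([118.2, 117.9]), np.float64(79.7)]
timer_grip 0.8 [236.1, 164.1, 92.0, 101.7] [array([ 473.3, -405.2]), array([71.9, 72.1]), np.float64(3.6)]
red
[304 250  13  16 101] mean [ 518. -413.] rect c [ 518. -413.] size [ 5. 14.] long axis deg 170
white
[277 229   9  35 282] mean [ 485. -415.] rect c [ 485. -415.] size [ 6. 25.] long axis deg 139
dark marks
[279 165  27   8  28] mean [ 453. -376.] rect c [ 453. -376.] size [21.  2.] long axis deg 34
[273 166   5   2   6] mean [ 443. -385.] rect c [ 443. -385.] size [3. 1.] long axis deg 63
[ 243  174   81   88 3447] mean [ 477. -409.] rect c [ 479. -409.] size [61. 63.] long axis deg 99
[245 176   8   7   8] mean [ 437. -407.] rect c [ 437. -407.] size [7. 0.] long axis deg 89
[240 184   5   7   7] mean [ 438. -415.] rect c [ 438. -415.] size [0. 6.] long axis deg 105
[298 187   5   4   9] mean [ 469. -382.] rect c [ 469. -382.] size [3. 3.] long axis deg
[... 609 characters left out ...]
 c [ 464. -440.] size [3. 1.] long axis deg 2
[231 236   5   4  11] mean [ 464. -448.] rect c [ 464. -448.] size [3. 2.] long axis deg 68
[217 254  18  32 274] mean [ 485. -473.] rect c [ 480. -472.] size [14. 28.] long axis deg 137
[250 254   7   9  25] mean [ 488. -448.] rect c [ 488. -448.] size [2. 8.] long axis deg 109
[334 254  18  33 305] mean [ 545. -403.] rect c [ 544. -399.] size [14. 28.] long axis deg 142
[382 255   4  23  36] mean [ 563. -372.] rect c [ 563. -372.] size [ 2. 19.] long axis deg 143
[280 264   4   7  19] mean [ 509. -435.] rect c [ 509. -436.] size [2. 5.] long axis deg 139
[385 269   9   2  10] mean [ 569. -370.] rect c [ 568. -370.] size [7. 1.] long axis deg 49
```

Emit:
{"method": "move_arm", "body": {
  "series": [
    [-0.2, -0.2, -4, 0, 0, 1],
    [0, 0, -4, 0, 0, 0],
    [0, 0, -3, 0, 0, 0],
    [0, 0, -0.5, 0, 0, 0],
    [0, 0, 0, 0, 0, 0],
    [0, 0, 0, 0, 0, 0]
  ]
}}

```text
clock: 60.0
position: [0.473, -0.4064, 0.0737]
ee_rot: [1.072, 2.953, -0.0]
force: [0.1, 0.0, -0.5]
width: 0.495
```

Emit:
{"method": "move_arm", "body": {
  "series": [
    [0, 0, 0, 0, 0, 0],
    [0, 0, 0, 0, 0, 0],
    [0, 0, 0, 0, 0, 0],
    [0, 0, 0, 0, 0, 0]
  ],
  "grip": 0,
  "force": 25
}}

```text
clock: 60.4
position: [0.4728, -0.4053, 0.0729]
ee_rot: [-1.07, -2.954, -0.001]
force: [10.6, 14.3, 4.8]
width: 0.201
```

Emit:
{"method": "move_arm", "body": {
  "series": [
    [0.1, 0.1, 0, 0, 0, 0],
    [0, 0, 0, 0, 0, 0]
  ]
}}

```text
clock: 60.6
position: [0.4732, -0.4049, 0.0729]
ee_rot: [-1.07, -2.953, 0.0]
force: [-1.4, -0.7, 6.1]
width: 0.192
```

Emit:
{"method": "move_arm", "body": {
  "series": [
    [0, 0, 0, 0, 0, -8],
    [0, 0, 0, 0, 0, -8],
    [0, 0, 0, 0, 0, -8],
    [0, 0, 0, 0, 0, -8],
    [0, 0, 0, 0, 0, -8],
    [0, 0, 0, 0, 0, -8],
    [0, 0, 0, 0, 0, -8],
    [0, 0, 0, 0, 0, 0]
  ]
}}

```text
clock: 61.4
position: [0.4734, -0.4048, 0.0729]
ee_rot: [2.336, 2.101, 0.001]
force: [-0.5, -0.8, 5.2]
width: 0.196
```

Emit:
{"method": "move_arm", "body": {
  "series": [
    [0, 0, 0, 0, 0, -8],
    [0, 0, 0, 0, 0, -8],
    [0, 0, 0, 0, 0, -8],
    [0, 0, 0, 0, 0, -8],
    [0, 0, 0, 0, 0, -8],
    [0, 0, 0, 0, 0, -8],
    [0, 0, 0, 0, 0, -8],
    [0, 0, 0, 0, 0, -8]
  ]
}}

```text
clock: 62.2
position: [0.4736, -0.405, 0.0729]
ee_rot: [3.093, 0.542, 0.004]
force: [0.4, -2.0, 2.3]
width: 0.193
```

Emit:
{"method": "move_arm", "body": {
  "series": [
    [0, 0, 0, 0, 0, 0],
    [0, 0, 0, 0, 0, 0],
    [0, 0, 0, 0, 0, 0]
  ]
}}

```text
clock: 62.5
position: [0.4736, -0.405, 0.0729]
ee_rot: [3.091, 0.552, 0.004]
force: [0.7, -1.4, 5.0]
width: 0.192
```

Emit:
{"method": "move_arm", "body": {
  "series": [
    [0, 0, 0, 0, 0, 0],
    [0, 0, 0, 0, 0, 0],
    [0, 0, 0, 0, 0, 0],
    [0, 0, 0, 0, 0, 0]
  ],
  "grip": 0.5
}}

```text
clock: 62.9
position: [0.4736, -0.4051, 0.0729]
ee_rot: [3.091, 0.552, 0.004]
force: [1.0, -1.1, 5.8]
width: 0.474
```

Emit:
{"method": "move_arm", "body": {
  "series": [
    [0, 0, 3, 0, 0, 0],
    [0, 0, 4, 0, 0, 0],
    [0, 0, 5, 0, 0, 0],
    [-2, 0, 5, 0, 0, 0],
    [-4, 0, 4, 0, 0, 0],
    [0, 0, 0, 0, 0, 0],
    [0, 0, 0, 0, 0, 0]
  ]
}}

```text
clock: 63.6
position: [0.4188, -0.4042, 0.2749]
ee_rot: [-3.093, -0.55, -0.006]
force: [0.2, 1.0, -0.8]
width: 0.498
```

```bash
python3 tim.py | head -9; python3 prof.py
python3 - <<'E'
from h import *
v=get('scene')
print('orange');blobs(v,(5,200,120),(14,255,255),.138,10,(.66,-.01,.12))
print('green on bench');blobs(v,(50,120,40),(75,255,255),.022,40,(.55,.2,.35))
E
```

```text
63.6 [ 0.41883904 -0.40421011  0.27490953] [-3.09295177 -0.55032524 -0.0055513 ] -0.231890669316189
timer_box 0.62 [224.9, 51.4, 161.1, 165.4] [array([ 472.2, -404.1]), array([119.8, 119.8]), np.float64(79.9)]
timer_grip 0.64 [268.8, 101.3, 75.3, 76.2] [array([ 471.8, -405. ]), array([71.1, 71.9]), np.float64(45.7)]
red
[324  88  12  16  83] mean [ 518. -413.] rect c [ 518. -413.] size [ 5. 14.] long axis deg 169
white
[302 146   8  30 201] mean [ 456. -411.] rect c [ 456. -410.] size [26.  6.] long axis deg 20
dark marks
[296 121   2   5   6] mean [ 483. -392.] rect c [ 484. -392.] size [4. 1.] long axis deg 21
63.75 [ 0.41983068 -0.40309949  0.27276376] [-0.19261587  0.48990004  0.39896265] 0.5016608269624454
side [(206, (215, [216])), (210, (211, [217])), (214, (207, [218])), (242, (209, [226])), (246, (192, [192, 227])), (250, (193, [193, 228])), (254, (194, [194, 229])), (258, (195, [195, 228])), (265, (196, [220])), (272, (198, [213])), (280, (200, [204]))]
scene [(275, (203, [207, 252])), (285, (195, [216])), (295, (187, [193, 226])), (303, (181, [194, 233])), (310, (186, [200, 227])), (320, (194, [219])), (330, (203, [210, 254]))]
orange
[294 245  11  10  45] mean [671.  -6.] rect c [671.  -4.] size [21. 35.] long axis deg 91
green on bench
```

```bash
python3 -c "
from cell import workorder;print(workorder.sign_off())"
```

```text
the job is handed in; nothing more can be done
None
```

I put all four green bars in the tub, seated the lid, drove the wedge and turned the timer to click 5, then handed the job in at about 64 s on the robot's clock. The hand-in reported no verdict.

| Part | Last check |
|---|---|
| Bars | All four were released inside the tub, and no green was left on the bench area around it. Only two were seen in the tub afterwards; a white shape in the middle of the tub hid where I dropped the other two. |
| Lid | The first press jammed on the rim. I re-centred it and pressed again. Touching near all four corners then gave a plate top at about 163 mm, equal within 0.3 mm, which matches a seated lid. |
| Clips | Not directly confirmed. On a small test pull before letting go, the lid rose about 4 mm without clear resistance. I pressed it down again, and it stayed down after release. |
| Wedge | Pushed to about 32 N, with its origin at about x = -42, y = -71 mm in the shaker's frame. It stayed in place after release. |
| Tub | Pushed against the pad before wedging. I didn't measure its position again at the end. |
| Timer | It started at click 1. The pointer now reads about -160°, with the red off mark at -10°, which is click 5 (2.6 rad). |

One check disagreed: a fit to the camera pictures gave the lid a tilt of about 3.6°. It had about 1 pixel of error and got the yaw wrong, so I trusted the touch measurements instead.

I didn't measure the jars, flask, bowl, mug, brush or rib again at the end. The arm stayed clear of them and no contact showed in its force readings.

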